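# Stir the nuts for blanching, fit the strainer lid and nest the prep cups

### The job

The nuts for blanching have been tipped into the pan one kind on each side: stir them with the wooden rod, never touching them with the gripper, until every nut has been shifted from where it lay and both walnuts and hazelnuts lie on either side of the line between the pan's handles. Then, with the rod stood back in its block, cover the pan with the strainer lid, seated flat all round and turned so that its strainer holes are at the pouring lip. The emptied round prep cups are to be nested upright in one stack on the worktop; the square tin does not nest and is left standing by itself.

Things in the scene. Friction and masses are not known exactly. Their poses are not given: they have to be found in the camera images.
- pan: Steel saucepan, does not slide: 156 mm across (159 at rim), 75 high; inside, a flat 100 mm floor, 4 mm up, curves up to the 150 mm wall. Origin: centre of underside, z up. Loop handles on its +y and -y sides (to 112 mm from the axis, 67 high): the handle line is its y axis. Pouring lip out of the rim on its -x side to 94 mm. At the start walnuts lie on the lip side (x < 0), hazelnuts on the other.
- pan_lip (a point): Point at rim height (75 mm), 72 mm from the pan's axis in the direction of the pouring lip.
- pan_rim (a point): Centre of the pan's mouth, at rim height, axes as the pan's.
- lid: Steel strainer lid, 164 mm across, lying knob up. Origin: on its axis, underside of the flange (at rim height when seated; 8 mm above the worktop at the start), z up. Under it a step 140 mm across, 8 deep drops into the pan's 150 mm mouth. Round black knob 28 mm across, 17 to 41 mm above the origin (dome below it to 10). Patch of dark strainer holes at the edge on its -x side.
- lid_strainer (a point): Middle of the strainer patch: 72 mm from the lid's axis, at the height of the underside of its flange.
- rod: Straight wooden stirring rod, 170 mm long, standing upright with its working end down in its block. Origin at the centre of the flat working end (bottom), z along the rod to its top. 22 mm across in the lowest 42 mm, 18 mm above that; a round finial fills the top 22 mm. About 60 g. It stands by itself on its flat end.
- rod_block: Round dark wooden block (fixed), 64 mm across, 48 mm high; its hole is 36 mm wide at the mouth and 38 mm deep. Origin at the centre of its underside.
- rod_block_floor (a point): Centre of the floor of the block's hole, 10 mm above the worktop; here the rod's origin stands.
- square_tin: Square aluminium tin, 50 mm wide, 56 mm over the rim, 46 mm high, walls upright: it does not nest with the round cups. Origin at the centre of its underside, z up.
- cup1: Round aluminium prep cup, 42 mm high, heavy-bottomed; foot 37 mm across, widening to 52 at 24 height, there a shoulder to 58, then a nearly upright band to 60 at the rim; wall 2. Origin: centre of underside, z up. Set into another it goes in to the shoulder, standing 17 to 22 mm higher than the one below. Two to four of the four are present (None if absent).
- cup2: Round aluminium prep cup, 42 mm high, heavy-bottomed; foot 37 mm across, widening to 52 at 24 height, there a shoulder to 58, then a nearly upright band to 60 at the rim; wall 2. Origin: centre of underside, z up. Set into another it goes in to the shoulder, standing 17 to 22 mm higher than the one below. Two to four of the four are present (None if absent).
- cup3: Round aluminium prep cup, 42 mm high, heavy-bottomed; foot 37 mm across, widening to 52 at 24 height, there a shoulder to 58, then a nearly upright band to 60 at the rim; wall 2. Origin: centre of underside, z up. Set into another it goes in to the shoulder, standing 17 to 22 mm higher than the one below. Two to four of the four are present (None if absent).
- cup4: Round aluminium prep cup, 42 mm high, heavy-bottomed; foot 37 mm across, widening to 52 at 24 height, there a shoulder to 58, then a nearly upright band to 60 at the rim; wall 2. Origin: centre of underside, z up. Set into another it goes in to the shoulder, standing 17 to 22 mm higher than the one below. Two to four of the four are present (None if absent).
- walnut1: Small walnut in its smooth shell, about 27 mm across and 29 mm long, lying in the pan. Its origin is its centre.
- walnut2: Small walnut in its smooth shell, about 27 mm across and 29 mm long, lying in the pan. Its origin is its centre.
- walnut3: Small walnut in its smooth shell, about 27 mm across and 29 mm long, lying in the pan. Its origin is its centre.
- walnut4: Small walnut in its smooth shell, about 27 mm across and 29 mm long, lying in the pan. Its origin is its centre.
- hazel1: Hazelnut in its smooth shell, 18 mm across and 19 mm long, lying in the pan. Its origin is its centre.
- hazel2: Hazelnut in its smooth shell, 18 mm across and 19 mm long, lying in the pan. Its origin is its centre.
- hazel3: Hazelnut in its smooth shell, 18 mm across and 19 mm long, lying in the pan. Its origin is its centre.
- hazel4: Hazelnut in its smooth shell, 18 mm across and 19 mm long, lying in the pan. Its origin is its centre.
- hazel5: Hazelnut in its smooth shell, 18 mm across and 19 mm long, lying in the pan. Its origin is its centre.

How it is judged:
By the outcome, as a careful person would: the job done as asked, in the order asked, and still so for the second after the job is handed in, with the robot touching nothing.
Of cup1, cup2, cup3, cup4 only 2 to 4 are there at a start; the rules pass over those that are not, and their reading is None.
At some moment in a run one of cup1, cup2, cup3, cup4, lid may be knocked a few centimetres aside while the robot is not near it.
It also fails if it takes over 210 s, if anything falls off the work surface, if the arm or the gripper's body presses on something with over 40 N, if the wrist force passes 120 N, or if a joint passes its speed limit or range.

### The arm

A 6-joint arm with a two-finger parallel gripper is mounted at the origin on a cart in front of the work surface, level with it; the furniture and walls round the work are solid. World frame = base frame: x ahead of the robot, y to its left, z up, the work surface at z = 0. Lengths are in m, angles in rad, forces in N, time in s.
With the tool pointing down it reaches from about 0.425 to 0.95 m from the base axis. Payload 3.5 kg.
Tool frame: the origin (TCP) lies between the finger pads; the fingertips stand 19 mm ahead of it and the grasp point (between the pads) is the TCP; z points along the fingers, y is the line along which they close (so a half turn about z gives the same grasp; the last joint's range is limited). The gripper opens to 85 mm and grips with 20 to 120 N. Pads are 22 mm wide; open, the fingers measure 114 mm over their backs; the gripper's body (76 mm by 85 mm) begins 54 mm behind the grasp point. The pads swing forward as they close: fully open they stand 13 mm farther back than shut.
Start: joints at [-1.363, 0.286, 1.577, -0, 1.279, -0.15], TCP at [0.236, -0.632, 0.25] pointing down, gripper open.
Joint ranges: [-2.77, 2.77], [-0.9, 2.22], [0.21, 2.48], [-1.53, 4.67], [0.24, 2.81], [-2.84, 2.84]. Speed limits (rad/s): [2.79, 2.79, 3.14, 3.14, 3.14, 3.14].

### API

Orientations are given as a unit quaternion [x, y, z, w].
In Python, from plant import get_state, cams, ctrl gives the robot as it stands. The module is installed in compiled form; this text tells all that it offers.
- The arm moves only by the tool jog_arm, never from a script. Its argument "deltas" is text: rows parted by semicolons, each of 6 numbers parted by spaces: the shift along the world's x, y, z normalised to -1 to 1, where 1 is 0.02 m, then the turn, a rotation vector about the world's x, y, z normalised to -1 to 1, where 1 is 0.1 rad. In form: x y z ax ay az; .... A call has 1 to 20 rows; each row shifts and turns the commanded pose from where the row before left it; what a row does not reach is not made up. A row lasts 1/8 s, in which the tool goes at most 62.5 mm and 10.7 degrees, less where a joint would pass 70% of its speed; a pose out of reach is approached as far as the arm can. A call with a number of a shift or a turn outside -1 to 1 is refused whole. A call with a gripper value outside its range is refused whole. "gripper" is the opening, from 0 (shut) to 1 (fully open), set as the call begins (left out, the last holds). The fingers move at their own pace and stop on an object; "squeeze" is the grip in N (left out, the last holds). Time passes only in rows, so rows that do not move let the fingers close. It gives the time, the measured TCP pose, the force, the opening and the grip force at its end, in the units of the state.
- get_state(): the state, without advancing time (a new reading comes with each control period).
- cams.read_camera(name): name is "scene" or "top" or "wrist"; returns a dict with "color" (384x512x3 uint8, blue, green, red), "vfov" (degrees; the focal length in pixels is half the picture's height over the tangent of half this angle, whatever the lens; pixels are square), "cx", "cy" (the principal point, pixels), "distortion" ([k1, k2, p1, p2, k3] as OpenCV has them; the pictures are not rectified), "rvec" (rotation vector, rad) and "tvec" (3), from world to camera coordinates, as OpenCV has them. Camera axes: x right, y down, z forward; pixel columns grow to the right and rows downward; lengths in m; the calibration is good to about 2 mm. A picture is of the moment at which its call begins. There is no depth.
- ctrl.sign_off(): hands the job in; it is judged then, once.
The state is a dict: "time": time; "qpos": joint angles; "dq": joint speeds; "joint_efforts": joint torques, N m; "eef_pos": TCP position; "tcp_rot": TCP orientation; "contact_force": force on the tool from outside, world axes, zero at the start; "wrist_torque": the same for the moment, N m; "opening": opening from 0.0 (shut) to 1.0 (fully open); "finger_force": force on a finger pad.
Only numpy, scipy, OpenCV 4.12 (cv2) and the standard library are available. Lean on these libraries where they do the work, as an engineer would, in place of code of your own. Each camera call takes 0.05 s, during which the arm holds its last target. There are 200 camera calls.

## Working session

There is one attempt and no reset: what is moved stays moved. The work goes in short steps, Python scripts to look and compute and a tool call to move; the robot and the scene stay as the last step left them, time stands still between calls to the robot, and variables do not carry over. Pictures are saved under pics/ and viewed, at most 14 in all, crops included, and the job is handed in when it is done.

Besides the shell and the picture viewer there is one more tool, called as name(argument=value, ...) on one line, values as JSON. jog_arm: Moves the arm, as the interface text tells. Its arguments: {"type":"object","properties":{"deltas":{"type":"string"},"gripper":{"type":"number"},"squeeze":{"type":"number"}},"required":["deltas"]}

```bash
mkdir -p pics; cat > h.py <<'E'
import cv2,numpy as np
from plant import get_state,cams,ctrl
def cam(n,save=None):
    d=cams.read_camera(n)
    if save: cv2.imwrite('pics/'+save+'.png',d['color'])
    return d
def K(d):
    f=d['color'].shape[0]/2/np.tan(np.radians(d['vfov'])/2)
    return np.array([[f,0,d['cx']],[0,f,d['cy']],[0,0,1.]])
def px2w(d,pts,z):
    pts=np.array(pts,float).reshape(-1,1,2)
    u=cv2.undistortPoints(pts,K(d),np.array(d['distortion'],float)).reshape(-1,2)
    R=cv2.Rodrigues(np.array(d['rvec'],float))[0];t=np.array(d['tvec'],float).ravel()
    c=-R.T@t; r=np.c_[u,np.ones(len(u))]@R
    return c+r*((z-c[2])/r[:,2])[:,None]
def w2px(d,P):
    return cv2.projectPoints(np.array(P,float).reshape(-1,3),np.array(d['rvec'],float),np.array(d['tvec'],float),K(d),np.array(d['distortion'],float))[0].reshape(-1,2)
E
python3 - <<'E'
from h import *
for n in ('top','scene'):
    d=cam(n,n+'0'); R=cv2.Rodrigues(np.array(d['rvec'],float))[0]
    print(n,d['vfov'],-R.T@np.array(d['tvec']).ravel(),R[2])
    im=d['color']; 
    if n=='top': cv2.imwrite('pics/top0b.png',cv2.resize(im,(800,600),interpolation=cv2.INTER_CUBIC))
print(get_state())
E
```

```text
top 42.53520274970599 [ 0.36886241 -0.02528187  1.50624301] [ 0.04776881 -0.0086467  -0.99882099]
scene 45.62809452637178 [-0.41100675 -0.82469092  0.86774271] [ 0.60820743  0.56932861 -0.55312626]
{'time': 0.1, 'qpos': array([-1.36297366e+00,  2.87157260e-01,  1.57805537e+00,  3.32985991e-05,
        1.27856792e+00, -1.50041134e-01]), 'dq': array([-0.00012201, -0.00030785, -0.00366231,  0.00109646,  0.00060987,
       -0.00020188]), 'joint_efforts': array([ 1.21253855e-03, -4.07295692e+01, -2.93700331e+01, -1.38588725e-04,
        3.42876745e-03, -1.33335551e-06]), 'eef_pos': array([ 0.23632805, -0.63168501,  0.24901856]), 'tcp_rot': array([ 9.84034621e-01,  1.77973786e-01, -1.56690163e-05, -1.09395009e-03]), 'contact_force': array([ 0.1755969 , -0.57998498, -0.43198904]), 'wrist_torque': array([-0.01170942, -0.02878517, -0.02433713]), 'finger_force': 0.0, 'opening': 1.0028493529147666}
```

View pics/top0b.png

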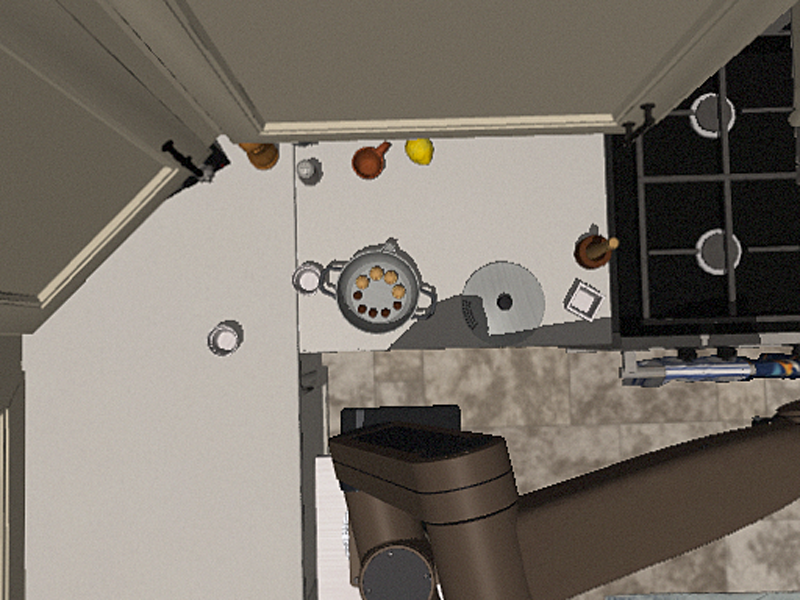

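View pics/scene0.png

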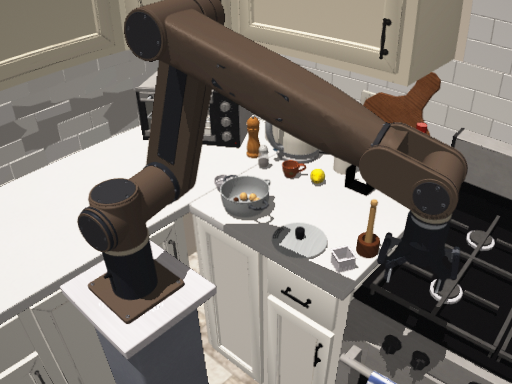

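The top view (800x600) shows the pan at (380,290) with the lip up and right at about (392,245) and handles at (328,275) and (432,303). Two cups stand at (309,278) and (225,338). The lid is at (504,302) with its holes at (470,312), the tin at (583,299), and the rod block at (592,251) with the rod top at (613,243).

```bash
cat > ov.py <<'E'
from h import *
def circ(c,r,z,n=40):
    a=np.linspace(0,2*np.pi,n);return np.c_[c[0]+r*np.cos(a),c[1]+r*np.sin(a),np.full(n,z)]
def overlay(d,items,crop,scale,name):
    x0,y0,x1,y1=crop
    im=cv2.resize(d['color'][y0:y1,x0:x1],None,fx=scale,fy=scale,interpolation=cv2.INTER_CUBIC)
    for c,r,z in items:
        p=(w2px(d,circ(c,r,z))-[x0,y0]+.5)*scale
        cv2.polylines(im,[p.astype(int)],True,(0,255,0),1)
    cv2.imwrite('pics/'+name+'.png',im); print(im.shape)
E
python3 - <<'E'
from ov import *
d=cam('top')
s=.64
P={}
for n,(u,v),z in [('pan',(379,289),.075),('lip',(392,243),.075),('h1',(328,275),.065),('h2',(432,303),.065),('cupA',(309,278),.042),('cupB',(225,338),.042),('lid',(504,302),.008),('knob',(504,302),.049),('strain',(470,312),.008),('tin',(583,299),.046),('block',(592,251),.048),('rodtop',(613,243),.18),('edge',(300,350),0),('edge2',(612,345),0),('back',(300,140),0)]:
    P[n]=px2w(d,[(u*s,v*s)],z)[0]; print(n,P[n].round(3))
overlay(d,[(P['pan'],.0795,.075),(P['cupA'],.03,.042),(P['cupB'],.03,.042),(P['lid'],.082,.008),(P['knob'],.014,.049),(P['block'],.032,.048),(P['rodtop'],.009,.17)],(120,140,410,240),2.75,'ov0')
E
```

```text
pan [0.466 0.022 0.075]
lip [ 0.551 -0.004  0.075]
h1 [0.496 0.117 0.065]
h2 [ 0.438 -0.076  0.065]
cupA [0.493 0.156 0.042]
cupB [0.384 0.317 0.042]
lid [ 0.438 -0.218  0.008]
knob [ 0.436 -0.213  0.049]
strain [ 0.421 -0.151  0.008]
tin [ 0.438 -0.363  0.046]
block [ 0.529 -0.384  0.048]
rodtop [ 0.527 -0.388  0.18 ]
edge [0.357 0.182 0.   ]
edge2 [ 0.349 -0.427  0.   ]
back [0.77  0.172 0.   ]
(275, 798, 3)
```

View pics/ov0.png

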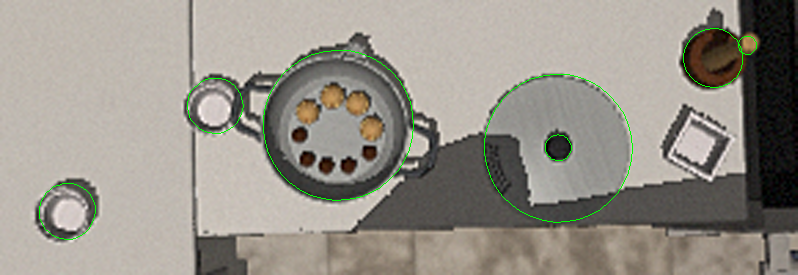

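The overlay matches within a few mm, and all sizes and reaches are plausible. Moving above the rod.

jog_arm(deltas="0.97 0.82 0.1 0 0 0;0.97 0.82 0.1 0 0 0;0.97 0.82 0.1 0 0 0;0.97 0.82 0.1 0 0 0;0.97 0.82 0.1 0 0 0;0.97 0.82 0.1 0 0 0;0.97 0.82 0.1 0 0 0;0.97 0.82 0.1 0 0 0;0.97 0.82 0.1 0 0 0;0.97 0.82 0.1 0 0 0;0.97 0.82 0.1 0 0 0;0.97 0.82 0.1 0 0 0;0.97 0.82 0.1 0 0 0;0.97 0.82 0.1 0 0 0;0.97 0.82 0.1 0 0 0;0 0 0 0 0 0;0 0 0 0 0 0", gripper=1)

```text
time: 2.28
eef_pos: [0.5274, -0.3858, 0.2803]
tcp_rot: [0.984, 0.178, -0.0, 0.0]
contact_force: [-1.0, -0.1, -0.1]
opening: 0.999
finger_force: 0.0
```

```bash
python3 - <<'E'
from ov import *
d=cam('wrist'); print(get_state()['eef_pos'],get_state()['qpos'])
overlay(d,[((.529,-.384),.032,.048),((.529,-.384),.018,.048),((.527,-.388),.009,.17)],(0,0,512,384),1,'w1')
E
```

```text
[ 0.52710185 -0.38623266  0.28027488] [-7.87250919e-01  2.18977509e-01  1.60281599e+00 -4.21604346e-04
  1.31996715e+00  4.25970526e-01]
(384, 512, 3)
```

View pics/w1.png

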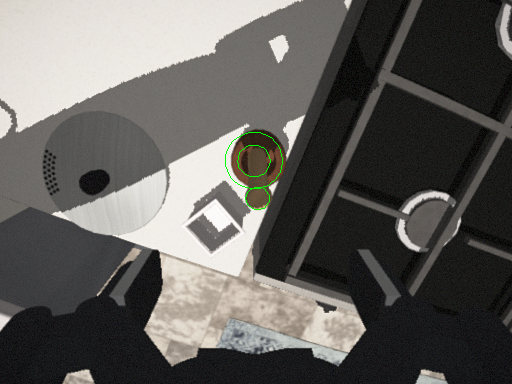

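The wrist view shows the block at (255,160) and the rod's finial near (258,198). The lid is at (105,173) with holes at (50,173), and the tin at (215,228). Zooming in on the rod.

```bash
python3 - <<'E'
from ov import *
d=cam('wrist')
overlay(d,[],(190,100,330,250),4,'w2')
c=(.529,-.384)
print(w2px(d,[(.527,-.386,.28),(c[0],c[1],.048),(c[0],c[1],.17)]))
d2=cam('scene');print(w2px(d2,[(*c,0),(*c,.18)]))
E
```

```text
(600, 560, 3)
[[254.63456485 275.40938882]
 [253.32484633 160.4208497 ]
 [252.90127021 193.48957017]]
[[364.87840436 250.51789234]
 [373.03223673 199.31906115]]
```

View pics/w2.png

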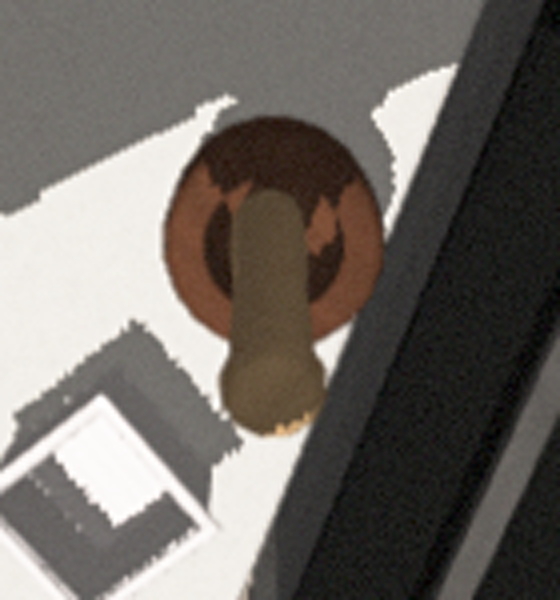

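Block mouth centre is at (258.4,158.5) and the finial centre at (258,196.3), so the rod stands upright in its hole.

```bash
python3 - <<'E'
from ov import *
d=cam('wrist')
print(px2w(d,[(258.4,158.5)],.048),px2w(d,[(258,196.3)],.169),px2w(d,[(105,173)],.008),px2w(d,[(94,182)],.045))
E
```

```text
[[ 0.53279978 -0.38892898  0.048     ]] [[ 0.52772503 -0.38892956  0.169     ]] [[ 0.44027905 -0.21559237  0.008     ]] [[ 0.43987607 -0.21902794  0.045     ]]
```

jog_arm(deltas="0.02 -0.15 -0.9 0 0 0;0.02 0 -0.9 0 0 0;0 0 -0.9 0 0 0;0 0 -0.9 0 0 0;0 0 -0.9 0 0 0;0 0 -0.9 0 0 0;0 0 -0.9 0 0 0;0 0 -0.95 0 0 0;0 0 0 0 0 0")

```text
time: 3.6
eef_pos: [0.5272, -0.3882, 0.1326]
tcp_rot: [0.984, 0.178, -0.001, -0.002]
contact_force: [-0.6, -0.1, 0.5]
opening: 1.002
finger_force: 0.0
```

jog_arm(deltas="0 0 0 0 0 0;0 0 0 0 0 0;0 0 0 0 0 0;0 0 0 0 0 0;0 0 0 0 0 0;0 0 0 0 0 0", gripper=0, squeeze=50)

```text
time: 4.35
eef_pos: [0.5284, -0.3893, 0.1361]
tcp_rot: [0.984, 0.178, 0.0, 0.0]
contact_force: [-0.6, 1.1, 4.0]
opening: 0.194
finger_force: 48.8
```

Gripped at an opening of 16.5 mm, which fits the 18 mm rod. Lifting and carrying it to above the pan centre, while computing where the nuts lie.

jog_arm(deltas="0 0 0.8 0 0 0;0 0 0.8 0 0 0;0 0 0.8 0 0 0;0 0 0.8 0 0 0;0 0 0.8 0 0 0;0 0 0.8 0 0 0;0 0 0 0 0 0", squeeze=80)

```text
time: 5.22
eef_pos: [0.5289, -0.3899, 0.2337]
tcp_rot: [0.984, 0.178, 0.001, 0.002]
contact_force: [-0.6, 0.1, -1.2]
opening: 0.189
finger_force: 77.9
```

jog_arm(deltas="0 0.95 0 0 0 0;0 0.95 0 0 0 0;-0.17 0.95 0 0 0 0;-0.17 0.95 0 0 0 0;-0.17 0.95 0 0 0 0;-0.17 0.95 0 0 0 0;-0.17 0.95 0 0 0 0;-0.17 0.95 0 0 0 0;-0.17 0.95 0 0 0 0;-0.17 0.95 0 0 0 0;-0.17 0.95 0 0 0 0;-0.17 0.95 0 0 0 0;-0.17 0.95 0 0 0 0;-0.17 0.95 0 0 0 0")

```text
time: 6.98
eef_pos: [0.4872, -0.122, 0.2314]
tcp_rot: [0.984, 0.178, 0.0, -0.0]
contact_force: [0.2, 0.3, -0.8]
opening: 0.191
finger_force: 78.0
```

```bash
python3 - <<'E'
from ov import *
d=cam('top','top1');print(get_state()['eef_pos'])
P=np.array([(308,112),(333,97),(358,103),(371,129),(299,135),(307,159),(326,166),(348,166),(369,153)])/2.75+[120,140]
for p in P:
    w=px2w(d,[p],.016)[0]-[.466,.022,0];print(w[:2].round(3),np.hypot(*w[:2]).round(3),np.degrees(np.arctan2(w[1],w[0])).round())
E
```

```text
[ 0.48666598 -0.12007672  0.23112176]
[0.018 0.034] 0.038 62.0
[0.034 0.006] 0.034 10.0
[ 0.026 -0.022] 0.034 -39.0
[-0.003 -0.035] 0.035 -95.0
[-0.007  0.044] 0.045 99.0
[-0.034  0.036] 0.05 133.0
[-0.042  0.016] 0.045 160.0
[-0.043 -0.009] 0.044 -169.0
[-0.029 -0.032] 0.043 -132.0
```

jog_arm(deltas="-0.175 0.91 0 0 0 0;-0.175 0.91 0 0 0 0;-0.175 0.91 0 0 0 0;-0.175 0.91 0 0 0 0;-0.175 0.91 0 0 0 0;-0.175 0.91 0 0 0 0;-0.175 0.91 0 0 0 0;-0.175 0.91 0 0 0 0;0 0 0 0 0 0;0 0 0 0 0 0")

```text
time: 8.28
eef_pos: [0.4595, 0.0223, 0.2314]
tcp_rot: [0.984, 0.178, 0.0, 0.0]
contact_force: [-0.3, -0.0, -1.1]
opening: 0.192
finger_force: 78.1
```

```bash
python3 - <<'E'
from ov import *
d=cam('wrist');s=get_state();print(s['eef_pos'],s['qpos'])
x,y,z=s['eef_pos']
overlay(d,[((.466,.022),.0795,.075),((x,y),.011,z-.126)],(0,0,512,384),1.5,'w3')
E
```

```text
[0.45958203 0.02206039 0.23138825] [-1.72963074e-01 -1.87530413e-01  2.10490901e+00 -3.40752090e-04
  1.22396749e+00  1.04043365e+00]
(576, 768, 3)
```

View pics/w3.png

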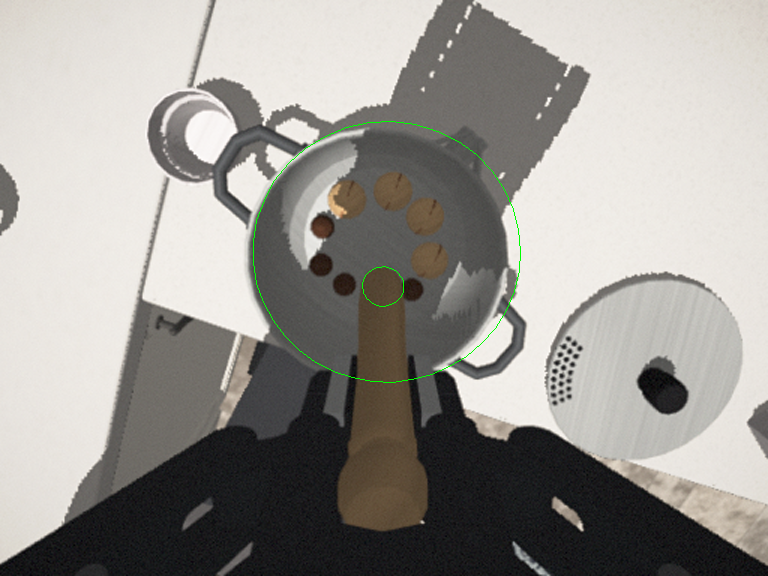

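The wrist view shows nuts undisturbed: walnuts at (348,198), (392,190), (425,215), (429,260), hazels at (322,226), (320,265), (344,284), (412,289) plus one behind the rod. The pan mouth is centred about (378,254), a few mm from my estimate, and the cup is at (193,135), touching or nearly touching the handle.

```bash
python3 - <<'E'
from ov import *
d=cam('wrist')
print('pan',px2w(d,np.array([(378,254),(377,257),(487,148)])/1.5,.075))
print('walnut',px2w(d,np.array([(348,198),(392,190),(425,215),(429,260)])/1.5,.017))
print('haz',px2w(d,np.array([(322,226),(320,265),(344,284),(412,289)])/1.5,.013))
print('cup',px2w(d,np.array([(193,135)])/1.5,.042),'lid',px2w(d,np.array([(645,366)])/1.5,.008),'str',px2w(d,np.array([(566,371)])/1.5,.008),'handles',px2w(d,np.array([(220,173),(524,333)])/1.5,.065))
E
```

```text
pan [[ 0.468498    0.02787928  0.075     ]
 [ 0.46658626  0.02780076  0.075     ]
 [ 0.54670822 -0.00793314  0.075     ]]
walnut [[ 0.48544049  0.05660873  0.017     ]
 [ 0.50113952  0.03011863  0.017     ]
 [ 0.49309395  0.00246882  0.017     ]
 [ 0.46414321 -0.01227013  0.017     ]]
haz [[ 0.45985608  0.06745451  0.013     ]
 [ 0.43222767  0.05976815  0.013     ]
 [ 0.42469926  0.03868578  0.013     ]
 [ 0.43857064 -0.00953268  0.013     ]]
cup [[0.49241791 0.15992851 0.042     ]] lid [[ 0.4424885 -0.2108177  0.008    ]] str [[ 0.41639209 -0.15128748  0.008     ]] handles [[ 0.47975566  0.13109862  0.065     ]
 [ 0.45025813 -0.07959325  0.065     ]]
```

```bash
python3 - <<'E'
import numpy as np
C=np.array([.466,.026]);p=np.array([.4595,.0221])
a=list(np.radians(np.arange(80,350,17.5)));r=[.014,.024]+[.034]*20
q=[C+[0,0]]
q+=[C+.018*np.array([np.cos(a[0]),np.sin(a[0])])]
q+=[C+.034*np.array([np.cos(t),np.sin(t)]) for t in a]
for w in q:
    d=((w-p)/.02).round(2);p=p+d*.02
    print(*d,'0 0 0 0',end=';')
E
```

```text
0.33 0.19 0 0 0 0;0.15 0.89 0 0 0 0;0.14 0.79 0 0 0 0;-0.52 0.01 0 0 0 0;-0.49 -0.14 0 0 0 0;-0.43 -0.29 0 0 0 0;-0.33 -0.41 0 0 0 0;-0.18 -0.48 0 0 0 0;-0.04 -0.51 0 0 0 0;0.12 -0.51 0 0 0 0;0.27 -0.44 0 0 0 0;0.39 -0.34 0 0 0 0;0.48 -0.21 0 0 0 0;0.51 -0.05 0 0 0 0;0.51 0.1 0 0 0 0;0.45 0.25 0 0 0 0;0.36 0.37 0 0 0 0;0.23 0.46 0 0 0 0;
```

jog_arm(deltas="0.33 0.2 0 0 0 0;0 0 -0.98 0 0 0;0 0 -0.98 0 0 0;0 0 -0.98 0 0 0;0 0 -0.98 0 0 0;0 0 -0.98 0 0 0;0 0 0 0 0 0")

```text
time: 9.25
eef_pos: [0.4654, 0.0263, 0.132]
tcp_rot: [0.984, 0.178, -0.002, -0.001]
contact_force: [0.0, 0.4, -1.2]
opening: 0.186
finger_force: 78.3
```

jog_arm(deltas="0.15 0.89 0 0 0 0;0.14 0.79 0 0 0 0;-0.52 0.01 0 0 0 0;-0.49 -0.14 0 0 0 0;-0.43 -0.29 0 0 0 0;-0.33 -0.41 0 0 0 0;-0.18 -0.48 0 0 0 0;-0.04 -0.51 0 0 0 0;0.12 -0.51 0 0 0 0;0.27 -0.44 0 0 0 0;0.39 -0.34 0 0 0 0;0.48 -0.21 0 0 0 0;0.51 -0.05 0 0 0 0;0.51 0.1 0 0 0 0;0.45 0.25 0 0 0 0;0.36 0.37 0 0 0 0;0.23 0.46 0 0 0 0;0 0 0 0 0 0")

```text
time: 11.5
eef_pos: [0.495, 0.0173, 0.1314]
tcp_rot: [0.984, 0.179, -0.006, -0.001]
contact_force: [-7.9, 1.1, 1.2]
opening: 0.189
finger_force: 78.5
```

```bash
python3 - <<'E'
from ov import *
d=cam('wrist');print(get_state()['eef_pos'])
overlay(d,[((.466,.0255),.0795,.075)],(0,0,512,384),1.5,'w4')
np.savez('w4.npz',**{k:d[k] for k in d})
E
```

```text
[0.49497895 0.01715523 0.13145039]
(576, 768, 3)
```

View pics/w4.png

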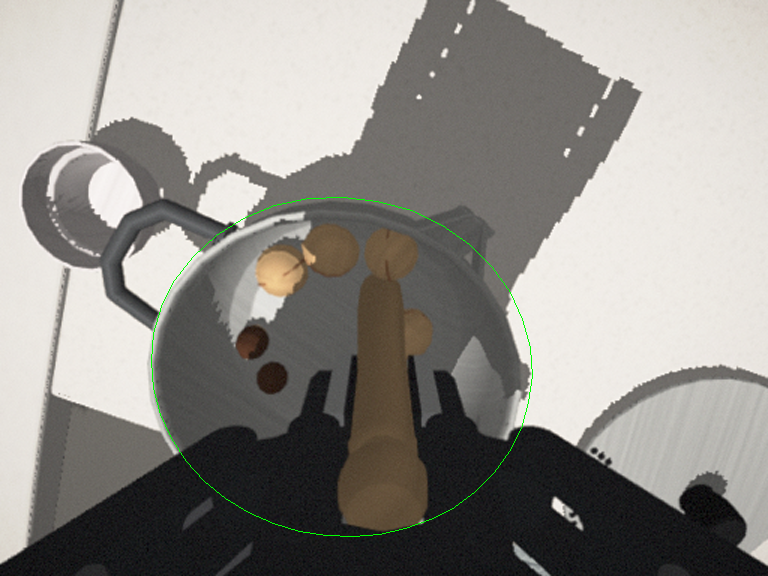

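Now the walnuts are at (280,272), (330,250), (390,253), (412,330) and two hazels at (252,342), (272,378), with the rest hidden. I'll lift the rod and look.

jog_arm(deltas="-0.3 0 0.98 0 0 0;-0.3 0 0.98 0 0 0;-0.3 0 0.98 0 0 0;-0.3 0 0.98 0 0 0;-0.3 0 0.98 0 0 0;0 0 0 0 0 0;0 0 0 0 0 0")

```text
time: 12.42
eef_pos: [0.4686, 0.0163, 0.2307]
tcp_rot: [0.984, 0.178, 0.0, 0.0]
contact_force: [0.3, -0.4, -0.8]
opening: 0.191
finger_force: 78.2
```

```bash
python3 - <<'E'
from ov import *
d=cam('wrist');print(get_state()['eef_pos'])
overlay(d,[((.466,.0255),.0795,.075)],(100,50,420,290),2.4,'w5')
im=d['color']
E
```

```text
[0.46834011 0.01628612 0.23026458]
(576, 768, 3)
```

View pics/w5.png

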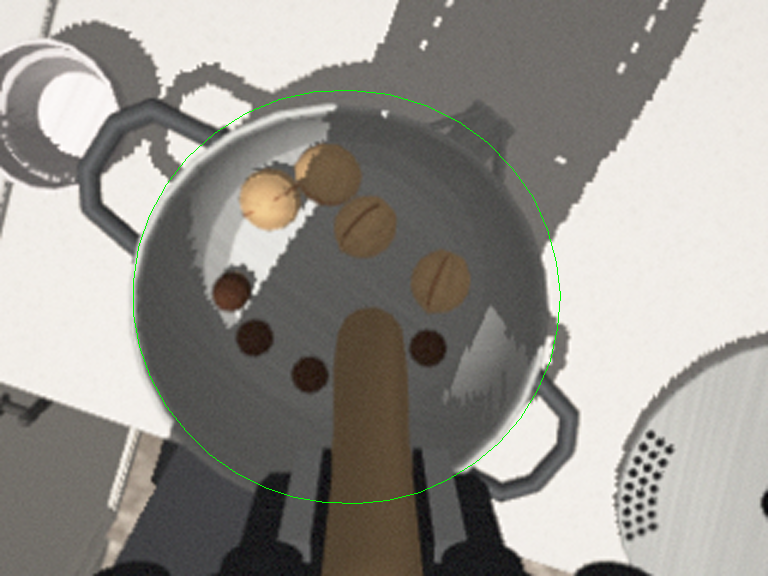

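All nuts are visible except one hazel behind the rod. Walnuts: (270,200), (328,174), (366,226), (440,282). Hazels: (231,291), (255,338), (310,375), (428,348). They are moved but still separated, so I'll compute targeted strokes.

```bash
python3 - <<'E'
from ov import *
d=cam('wrist');C=np.array([.464,.026])
f=lambda L:np.array(L)/2.4+[100,50]
print('pan',px2w(d,f([(343,299),(134,297),(548,297)]),.075))
n=C+0;lip=np.array([np.cos(-.3),np.sin(-.3)])
for k,L,z in(('W',[(270,200),(328,174),(366,226),(440,282)],.017),('H',[(231,291),(255,338),(310,375),(428,348)],.013)):
  for w in px2w(d,f(L),z)[:,:2]:
    v=w-C;print(k,w.round(3),'r',np.hypot(*v).round(3),'ang',np.degrees(np.arctan2(v[1],v[0])).round(),'lipside',(v@lip).round(3))
E
```

```text
pan [[ 0.47006466  0.02809024  0.075     ]
 [ 0.44371413  0.1010666   0.075     ]
 [ 0.49738151 -0.04266545  0.075     ]]
W [0.486 0.069] r 0.048 ang 63.0 lipside 0.008
W [0.505 0.05 ] r 0.047 ang 30.0 lipside 0.032
W [0.49  0.027] r 0.026 ang 1.0 lipside 0.024
W [ 0.478 -0.013] r 0.041 ang -70.0 lipside 0.025
H [0.44  0.073] r 0.053 ang 117.0 lipside -0.037
H [0.423 0.056] r 0.051 ang 144.0 lipside -0.048
H [0.415 0.027] r 0.049 ang 179.0 lipside -0.047
H [ 0.446 -0.02 ] r 0.049 ang -111.0 lipside -0.003
```

```bash
cat > path.py <<'E'
import numpy as np,sys
C=np.array([.464,.026])
def polar(a,r): return C+r*np.array([np.cos(np.radians(a)),np.sin(np.radians(a))])
def rows(p,q,step=.0145):
    p=np.array(p,float);out=[]
    for w in q:
        w=np.array(w);n=max(1,int(np.ceil(np.hypot(*(w-p))/step)));p0=p.copy()
        for i in range(n):
            t=p0+(w-p0)*(i+1)/n;d=((t-p)/.02).round(2);p=p+d*.02;out.append('%g %g 0 0 0 0'%tuple(d))
    print(len(out),';'.join(out))
E
python3 - <<'E'
from path import *
rows((.457,.026),[polar(25,.040)]+[polar(a,.044) for a in range(45,126,16)]+[(.464,.03)])
rows((.464,.03),[polar(-140,.044)]+[polar(a,.044) for a in range(-124,-50,16)]+[(.47,.02)])
E
```

```text
14 0.54 0.21 0 0 0 0;0.54 0.21 0 0 0 0;0.54 0.21 0 0 0 0;0.54 0.22 0 0 0 0;-0.13 0.35 0 0 0 0;-0.12 0.36 0 0 0 0;-0.49 0.36 0 0 0 0;-0.58 0.22 0 0 0 0;-0.61 0.06 0 0 0 0;-0.6 -0.12 0 0 0 0;-0.54 -0.28 0 0 0 0;0.42 -0.53 0 0 0 0;0.42 -0.54 0 0 0 0;0.42 -0.53 0 0 0 0
12 -0.42 -0.4 0 0 0 0;-0.42 -0.41 0 0 0 0;-0.42 -0.4 0 0 0 0;-0.43 -0.4 0 0 0 0;0.46 -0.41 0 0 0 0;0.55 -0.27 0 0 0 0;0.6 -0.11 0 0 0 0;0.61 0.07 0 0 0 0;0.57 0.22 0 0 0 0;-0.27 0.54 0 0 0 0;-0.26 0.53 0 0 0 0;-0.27 0.54 0 0 0 0
```

jog_arm(deltas="-0.56 0.49 0 0 0 0;0 0 -0.98 0 0 0;0 0 -0.98 0 0 0;0 0 -0.98 0 0 0;0 0 -0.98 0 0 0;0 0 -0.98 0 0 0;0 0 0 0 0 0")

```text
time: 13.4
eef_pos: [0.4557, 0.0266, 0.1319]
tcp_rot: [0.984, 0.178, -0.002, -0.001]
contact_force: [-0.5, 0.6, -0.9]
opening: 0.192
finger_force: 78.7
```

jog_arm(deltas="0.54 0.21 0 0 0 0;0.54 0.21 0 0 0 0;0.54 0.21 0 0 0 0;0.54 0.22 0 0 0 0;-0.13 0.35 0 0 0 0;-0.12 0.36 0 0 0 0;-0.49 0.36 0 0 0 0;-0.58 0.22 0 0 0 0;-0.61 0.06 0 0 0 0;-0.6 -0.12 0 0 0 0;-0.54 -0.28 0 0 0 0;0.42 -0.53 0 0 0 0;0.42 -0.54 0 0 0 0;0.42 -0.53 0 0 0 0;0 0 0 0 0 0")

```text
time: 15.28
eef_pos: [0.4649, 0.0292, 0.1331]
tcp_rot: [0.984, 0.177, -0.0, -0.0]
contact_force: [0.1, -0.1, -0.4]
opening: 0.189
finger_force: 78.3
```

jog_arm(deltas="-0.42 -0.4 0 0 0 0;-0.42 -0.41 0 0 0 0;-0.42 -0.4 0 0 0 0;-0.43 -0.4 0 0 0 0;0.46 -0.41 0 0 0 0;0.55 -0.27 0 0 0 0;0.6 -0.11 0 0 0 0;0.61 0.07 0 0 0 0;0.57 0.22 0 0 0 0;-0.27 0.54 0 0 0 0;-0.26 0.53 0 0 0 0;-0.27 0.54 0 0 0 0;0 0 0 0 0 0;-0.1 0 0.98 0 0 0;0 0 0.98 0 0 0;0 0 0.98 0 0 0;0 0 0.98 0 0 0;0 0 0.98 0 0 0;0 0 0 0 0 0;0 0 0 0 0 0")

```text
time: 17.77
eef_pos: [0.4677, 0.02, 0.2305]
tcp_rot: [0.984, 0.178, -0.0, -0.0]
contact_force: [0.2, -0.3, -1.5]
opening: 0.192
finger_force: 78.3
```

```bash
python3 - <<'E'
from ov import *
d=cam('wrist');print(get_state()['eef_pos'])
C=np.array([.464,.026])
overlay(d,[(C,.050,.004)],(100,50,420,290),2.4,'w6')
E
```

```text
[0.46758359 0.02001919 0.2301546 ]
(576, 768, 3)
```

View pics/w6.png

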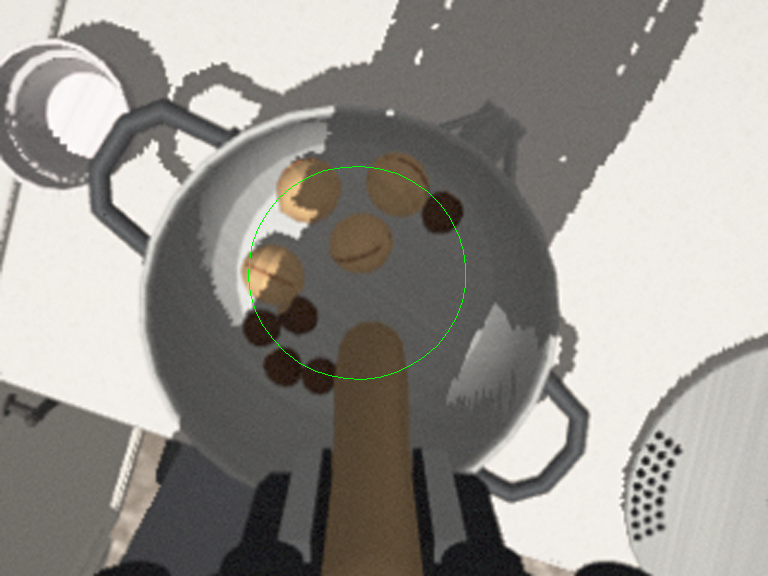

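One hazel at (442,212) is well on the lip side, and a walnut at (272,275) seems to be across. Checking the margins.

```bash
python3 - <<'E'
from ov import *
d=cam('wrist');C=np.array([.464,.026])
f=lambda L:np.array(L)/2.4+[100,50]
h=px2w(d,f([(97,178),(586,435),(506,122)]),.062)
print('handles',h,'mid',h[:2].mean(0))
lip=np.array([np.cos(-.3),np.sin(-.3)])
for k,L,z in(('W',[(308,190),(397,185),(361,243),(272,275)],.017),('H',[(442,212),(262,328),(298,316),(283,367),(320,376)],.013)):
  for w in px2w(d,f(L),z)[:,:2]:
    v=w-C;print(k,w.round(3),'r',np.hypot(*v).round(3),'ang',np.degrees(np.arctan2(v[1],v[0])).round(),'lipside',(v@lip).round(3))
E
```

```text
handles [[ 0.47765854  0.13291949  0.062     ]
 [ 0.44675973 -0.08178374  0.062     ]
 [ 0.54901311 -0.0016612   0.062     ]] mid [0.46220913 0.02556788 0.062     ]
W [0.495 0.059] r 0.045 ang 47.0 lipside 0.019
W [0.51  0.024] r 0.046 ang -2.0 lipside 0.044
W [0.481 0.03 ] r 0.017 ang 13.0 lipside 0.015
W [0.454 0.062] r 0.037 ang 106.0 lipside -0.02
H [0.506 0.001] r 0.048 ang -31.0 lipside 0.047
H [0.428 0.059] r 0.049 ang 138.0 lipside -0.044
H [0.439 0.045] r 0.031 ang 143.0 lipside -0.03
H [0.413 0.044] r 0.054 ang 161.0 lipside -0.054
H [0.415 0.026] r 0.049 ang -180.0 lipside -0.047
```

The mixing condition is met (one walnut 20 mm across, one hazel 47 mm across). One more sweep will make sure every nut is clearly displaced.

```bash
python3 - <<'E'
from path import *
rows((.450,.010),[(.456,.035),polar(82,.040),(.486,.061)]+[polar(a,.043) for a in (70,85,101,117,133,150,165)]+[(.450,.025)])
E
```

```text
17 0.15 0.62 0 0 0 0;0.15 0.63 0 0 0 0;0.23 0.51 0 0 0 0;0.22 0.51 0 0 0 0;0.23 0.51 0 0 0 0;0.41 -0.12 0 0 0 0;0.41 -0.11 0 0 0 0;-0.36 0.27 0 0 0 0;-0.55 0.12 0 0 0 0;-0.6 -0.03 0 0 0 0;-0.57 -0.19 0 0 0 0;-0.49 -0.35 0 0 0 0;-0.39 -0.5 0 0 0 0;-0.22 -0.51 0 0 0 0;0.46 -0.2 0 0 0 0;0.46 -0.21 0 0 0 0;0.46 -0.2 0 0 0 0
```

jog_arm(deltas="-0.88 -0.5 0 0 0 0;0 0 -0.98 0 0 0;0 0 -0.98 0 0 0;0 0 -0.98 0 0 0;0 0 -0.98 0 0 0;0 0 -0.98 0 0 0;0 0 0 0 0 0")

```text
time: 18.75
eef_pos: [0.4495, 0.0102, 0.1316]
tcp_rot: [0.984, 0.178, -0.002, -0.001]
contact_force: [0.7, -0.6, -1.1]
opening: 0.189
finger_force: 78.8
```

jog_arm(deltas="0.15 0.62 0 0 0 0;0.15 0.63 0 0 0 0;0.23 0.51 0 0 0 0;0.22 0.51 0 0 0 0;0.23 0.51 0 0 0 0;0.41 -0.12 0 0 0 0;0.41 -0.11 0 0 0 0;-0.36 0.27 0 0 0 0;-0.55 0.12 0 0 0 0;-0.6 -0.03 0 0 0 0;-0.57 -0.19 0 0 0 0;-0.49 -0.35 0 0 0 0;-0.39 -0.5 0 0 0 0;-0.22 -0.51 0 0 0 0;0.46 -0.2 0 0 0 0;0.46 -0.21 0 0 0 0;0.46 -0.2 0 0 0 0;0 0 0 0 0 0")

```text
time: 21.0
eef_pos: [0.4508, 0.0249, 0.1328]
tcp_rot: [0.984, 0.178, -0.001, -0.0]
contact_force: [0.0, -0.0, -0.6]
opening: 0.191
finger_force: 78.4
```

jog_arm(deltas="0.3 0 0.98 0 0 0;0.3 -0.3 0.98 0 0 0;0.3 -0.3 0.98 0 0 0;0 0 0.98 0 0 0;0 0 0.98 0 0 0;0 0 0 0 0 0;0 0 0 0 0 0")

```text
time: 21.88
eef_pos: [0.468, 0.0132, 0.2302]
tcp_rot: [0.984, 0.178, -0.001, -0.0]
contact_force: [-0.2, 0.6, -0.7]
opening: 0.19
finger_force: 78.4
```

```bash
python3 - <<'E'
from ov import *
d=cam('wrist');print(get_state()['eef_pos'])
C=np.array([.464,.026])
overlay(d,[(C,.050,.004)],(100,50,420,290),2.4,'w7')
E
```

```text
[0.46783837 0.01321662 0.22991176]
(576, 768, 3)
```

View pics/w7.png

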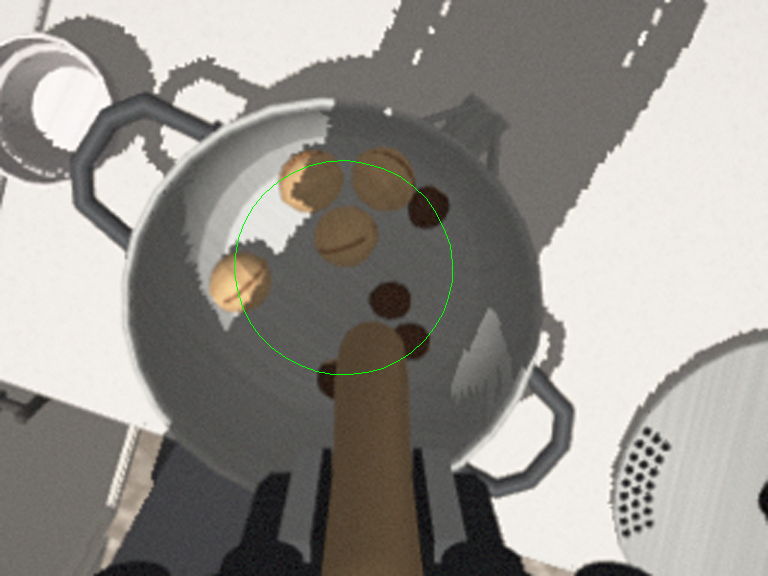

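```bash
python3 - <<'E'
from ov import *
d=cam('wrist');C=np.array([.464,.026])
f=lambda L:np.array(L)/2.4+[100,50]
lip=np.array([np.cos(-.3),np.sin(-.3)])
I={'W':[(.485,.057),(.501,.030),(.493,.0025),(.464,-.012)],'H':[(.46,.067),(.432,.06),(.425,.039),(.425,.013),(.4386,-.0095)]}
for k,L,z in(('W',[(310,180),(383,180),(346,237),(239,282)],.017),('H',[(428,207),(390,300),(412,341),(328,380)],.013)):
  for w in px2w(d,f(L),z)[:,:2]:
    v=w-C;print(k,w.round(3),'lipside',(v@lip).round(3),'to initial',[round(1000*np.hypot(*(w-i))) for i in np.array(I[k])])
E
```

```text
W [0.499 0.053] lipside 0.025 to initial [15, 23, 51, 74]
W [0.51  0.024] lipside 0.044 to initial [41, 11, 27, 58]
W [0.481 0.03 ] lipside 0.015 to initial [27, 20, 30, 46]
W [0.446 0.068] lipside -0.03 to initial [41, 67, 81, 82]
H [0.506 0.001] lipside 0.047 to initial [80, 94, 89, 81, 68]
H [0.461 0.002] lipside 0.004 to initial [65, 65, 52, 37, 25]
H [ 0.446 -0.015] lipside -0.005 to initial [83, 76, 58, 35, 9]
H [0.415 0.015] lipside -0.044 to initial [69, 48, 26, 11, 34]
```

The walnuts are all ≥20 mm from their likely starts, but one near-side hazel could be only about 11 mm from its start. One short near-side sweep fixes that.

```bash
python3 - <<'E'
from path import *
rows((.450,.035),[polar(a,.041) for a in (150,165,180,195,210,222)]+[(.450,.02)])
E
```

```text
9 -0.54 0.29 0 0 0 0;-0.54 0.28 0 0 0 0;-0.2 -0.49 0 0 0 0;-0.07 -0.53 0 0 0 0;0.07 -0.53 0 0 0 0;0.2 -0.5 0 0 0 0;0.26 -0.34 0 0 0 0;0.41 0.53 0 0 0 0;0.41 0.54 0 0 0 0
```

jog_arm(deltas="-0.89 0.99 0 0 0 0;0 0.1 -0.98 0 0 0;0 0 -0.98 0 0 0;0 0 -0.98 0 0 0;0 0 -0.98 0 0 0;0 0 -0.96 0 0 0;0 0 0 0 0 0")

```text
time: 22.85
eef_pos: [0.4495, 0.035, 0.1319]
tcp_rot: [0.984, 0.178, -0.002, -0.001]
contact_force: [-0.0, 0.0, -0.3]
opening: 0.186
finger_force: 78.5
```

jog_arm(deltas="-0.54 0.29 0 0 0 0;-0.54 0.28 0 0 0 0;-0.2 -0.49 0 0 0 0;-0.07 -0.53 0 0 0 0;0.07 -0.53 0 0 0 0;0.2 -0.5 0 0 0 0;0.26 -0.34 0 0 0 0;0.41 0.53 0 0 0 0;0.41 0.54 0 0 0 0;0.3 0 0.98 0 0 0;0.3 0 0.98 0 0 0;0.3 0 0.98 0 0 0;0 0 0.98 0 0 0;0 0 0.98 0 0 0;0 0 0 0 0 0;0 0 0 0 0 0")

```text
time: 24.85
eef_pos: [0.4685, 0.0205, 0.2308]
tcp_rot: [0.984, 0.178, -0.001, -0.0]
contact_force: [0.9, -0.3, -0.1]
opening: 0.187
finger_force: 78.4
```

```bash
python3 - <<'E'
from ov import *
d=cam('wrist');print(get_state()['eef_pos'])
C=np.array([.464,.026]);a=-.3
pts=px2w
overlay(d,[(C,.050,.004)],(100,50,420,290),2.4,'w8')
im=cv2.imread('pics/w8.png')
q=(w2px(d,[(*(C+s*.07*np.array([np.sin(.3),np.cos(.3)])),.015) for s in(-1,1)])-[100,50])*2.4
cv2.line(im,*[tuple(int(v) for v in p) for p in q],(0,0,255),1);cv2.imwrite('pics/w8.png',im)
E
```

```text
[0.46828609 0.02037202 0.23039925]
(576, 768, 3)
```

View pics/w8.png

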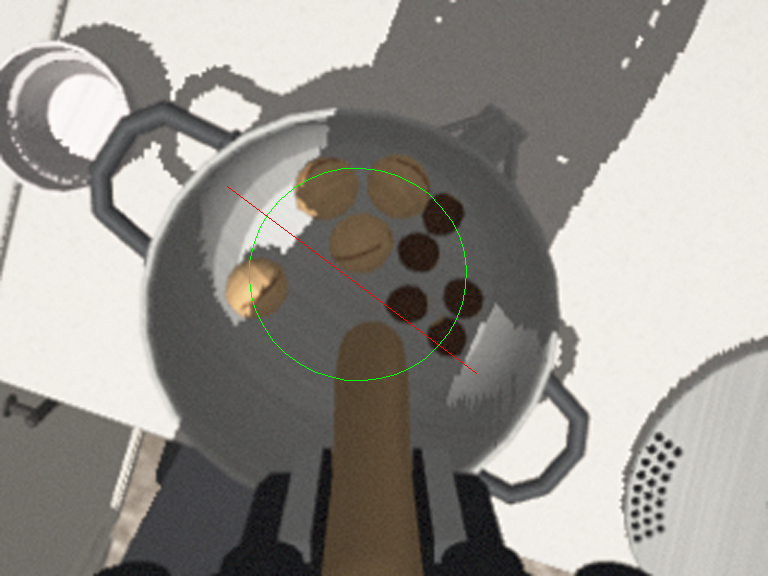

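All five hazels have now gone to the lip side or the line: (443,213), (418,251), (407,302), (463,298), (446,337). Walnuts are at (326,187), (398,187), (361,243) and across at (257,288). A clockwise sweep through the walnut side will push the chain so the end hazels cross back.

```bash
python3 - <<'E'
from ov import *
from path import *
d=cam('wrist')
f=lambda L:np.array(L)/2.4+[100,50]
lip=np.array([np.cos(-.3),np.sin(-.3)])
for k,L,z in(('W',[(326,187),(398,187),(361,243),(257,288)],.017),('H',[(443,213),(418,251),(407,302),(463,298),(446,337)],.013),('rod',[(330,310),(285,230)],.01)):
  for w in px2w(d,f(L),z)[:,:2]:
    v=w-C;print(k,w.round(3),'r',np.hypot(*v).round(3),'ang',np.degrees(np.arctan2(v[1],v[0])).round(),'lipside',(v@lip).round(3))
E
```

```text
W [0.499 0.053] r 0.044 ang 37.0 lipside 0.026
W [0.51  0.024] r 0.046 ang -3.0 lipside 0.044
W [0.482 0.03 ] r 0.018 ang 14.0 lipside 0.016
W [0.446 0.067] r 0.044 ang 113.0 lipside -0.029
H [0.506 0.001] r 0.049 ang -31.0 lipside 0.047
H [0.486 0.005] r 0.031 ang -43.0 lipside 0.028
H [0.463 0.001] r 0.025 ang -92.0 lipside 0.006
H [ 0.474 -0.022] r 0.049 ang -79.0 lipside 0.023
H [ 0.454 -0.022] r 0.049 ang -102.0 lipside 0.004
rod [0.446 0.032] r 0.019 ang 160.0 lipside -0.019
rod [0.474 0.064] r 0.039 ang 75.0 lipside -0.002
```

```bash
python3 - <<'E'
from path import *
rows((.447,.030),[(.475,.063)]+[polar(a,.044) for a in (65,50,35,20,5,-5)]+[polar(0,.03)])
E
```

```text
10 0.47 0.55 0 0 0 0;0.46 0.55 0 0 0 0;0.47 0.55 0 0 0 0;0.38 0.14 0 0 0 0;0.48 -0.3 0 0 0 0;0.39 -0.43 0 0 0 0;0.27 -0.51 0 0 0 0;0.12 -0.56 0 0 0 0;0 -0.38 0 0 0 0;-0.69 0.19 0 0 0 0
```

jog_arm(deltas="-0.99 0.5 0 0 0 0;-0.08 0 -0.98 0 0 0;0 0 -0.98 0 0 0;0 0 -0.98 0 0 0;0 0 -0.98 0 0 0;0 0 -0.96 0 0 0;0 0 0 0 0 0")

```text
time: 25.82
eef_pos: [0.446, 0.03, 0.1321]
tcp_rot: [0.984, 0.178, -0.002, -0.001]
contact_force: [0.5, 0.4, -0.8]
opening: 0.188
finger_force: 78.5
```

jog_arm(deltas="0.47 0.55 0 0 0 0;0.46 0.55 0 0 0 0;0.47 0.55 0 0 0 0;0.38 0.14 0 0 0 0;0.48 -0.3 0 0 0 0;0.39 -0.43 0 0 0 0;0.27 -0.51 0 0 0 0;0.12 -0.56 0 0 0 0;0 -0.38 0 0 0 0;0 0 0 0 0 0;-0.5 0.3 0.98 0 0 0;-0.5 0 0.98 0 0 0;-0.5 0 0.98 0 0 0;-0.3 0 0.98 0 0 0;-0.3 0 0.98 0 0 0;0 0 0 0 0 0;0 0 0 0 0 0")

```text
time: 27.95
eef_pos: [0.4662, 0.0275, 0.2314]
tcp_rot: [0.984, 0.178, -0.0, -0.0]
contact_force: [0.1, 0.9, -1.1]
opening: 0.191
finger_force: 78.6
```

```bash
python3 - <<'E'
from ov import *
d=cam('wrist');print(get_state()['eef_pos'])
C=np.array([.464,.026])
overlay(d,[(C,.050,.004)],(100,50,420,290),2.4,'w9')
im=cv2.imread('pics/w9.png')
q=(w2px(d,[(*(C+s*.07*np.array([np.sin(.3),np.cos(.3)])),.015) for s in(-1,1)])-[100,50])*2.4
cv2.line(im,*[tuple(int(v) for v in p) for p in q],(0,0,255),1);cv2.imwrite('pics/w9.png',im)
E
```

```text
[0.46594375 0.02764021 0.23100569]
(576, 768, 3)
```

View pics/w9.png

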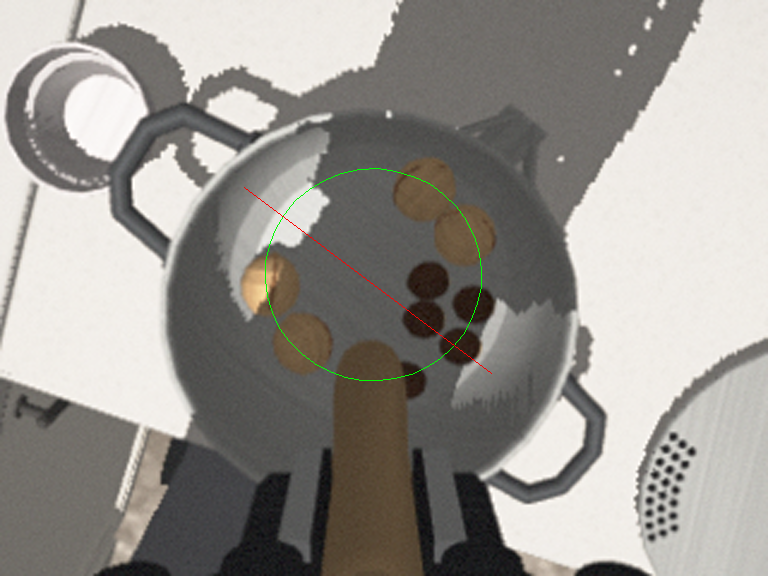

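Two walnuts are now on each side: (425,188) and (465,235) on the lip side, (270,285) and (302,343) on the other. Hazels at (428,278) and (474,303) are on the lip side, and one at (410,380) is across.

```bash
python3 - <<'E'
from ov import *
d=cam('wrist');C=np.array([.464,.026])
f=lambda L:np.array(L)/2.4+[100,50]
lip=np.array([np.cos(-.3),np.sin(-.3)])
I={'W':[(.485,.057),(.501,.030),(.493,.0025),(.464,-.012)],'H':[(.46,.067),(.432,.06),(.425,.039),(.425,.013),(.4386,-.0095)]}
for k,L,z in(('W',[(425,188),(465,235),(270,285),(302,343)],.017),('H',[(428,278),(474,303),(424,320),(461,345),(408,380)],.013)):
  for w in px2w(d,f(L),z)[:,:2]:
    v=w-C;print(k,w.round(3),'lipside',(v@lip).round(3),'to initial',[round(1000*np.hypot(*(w-i))) for i in np.array(I[k])])
E
```

```text
W [0.511 0.02 ] lipside 0.047 to initial [45, 14, 25, 57]
W [ 0.499 -0.004] lipside 0.042 to initial [62, 34, 8, 35]
W [0.447 0.069] lipside -0.028 to initial [39, 66, 80, 83]
W [0.427 0.047] lipside -0.042 to initial [59, 76, 80, 69]
H [0.474 0.004] lipside 0.016 to initial [65, 70, 61, 50, 38]
H [ 0.471 -0.02 ] lipside 0.02 to initial [88, 89, 75, 57, 34]
H [ 0.455 -0.002] lipside 0.0 to initial [69, 66, 51, 34, 18]
H [ 0.45  -0.022] lipside 0.001 to initial [90, 84, 66, 43, 17]
H [ 0.426 -0.006] lipside -0.027 to initial [80, 66, 45, 19, 13]
```

Mixing is good, but one lip walnut sits 8 mm from a former walnut spot, so I'll shift it about 20 mm further along.

```bash
python3 - <<'E'
from path import *
rows((.470,.045),[polar(a,.045) for a in (35,20,5,-8)])
E
```

```text
6 0.51 0.11 0 0 0 0;0.52 0.12 0 0 0 0;0.51 0.11 0 0 0 0;0.27 -0.52 0 0 0 0;0.13 -0.57 0 0 0 0;-0.01 -0.51 0 0 0 0
```

jog_arm(deltas="0.2 0.87 0 0 0 0;0 0 -0.98 0 0 0;0 0 -0.98 0 0 0;0 0 -0.98 0 0 0;0 0 -0.98 0 0 0;0 0 -0.98 0 0 0;0 0 0 0 0 0")

```text
time: 28.92
eef_pos: [0.469, 0.0455, 0.1321]
tcp_rot: [0.984, 0.178, -0.002, -0.001]
contact_force: [-0.3, 0.8, -0.7]
opening: 0.191
finger_force: 79.0
```

jog_arm(deltas="0.51 0.11 0 0 0 0;0.52 0.12 0 0 0 0;0.51 0.11 0 0 0 0;0.27 -0.52 0 0 0 0;0.13 -0.57 0 0 0 0;-0.01 -0.51 0 0 0 0;0 0 0 0 0 0;-0.5 0.3 0.98 0 0 0;-0.5 0 0.98 0 0 0;-0.5 0.1 0.98 0 0 0;-0.2 0.1 0.98 0 0 0;-0.2 0 0.98 0 0 0;0 0 0 0 0 0;0 0 0 0 0 0")

```text
time: 30.68
eef_pos: [0.4708, 0.0299, 0.2315]
tcp_rot: [0.984, 0.178, 0.0, 0.0]
contact_force: [1.2, -0.6, -1.9]
opening: 0.189
finger_force: 78.6
```

```bash
cat > nuts.py <<'E'
from ov import *
d=cam('wrist','w10');C=np.array([.464,.026])
lip=np.array([np.cos(-.3),np.sin(-.3)])
hsv=cv2.cvtColor(d['color'],cv2.COLOR_BGR2HSV)
m=np.zeros(hsv.shape[:2],np.uint8)
cv2.fillPoly(m,[w2px(d,circ(C,.066,.012)).astype(np.int32)],255)
sat=cv2.inRange(hsv,(0,60,15),(30,255,255))&m
sat=cv2.morphologyEx(sat,cv2.MORPH_OPEN,np.ones((3,3)))
wal=sat&cv2.inRange(hsv,(10,60,75),(30,255,255)); haz=sat&~wal
for k,mm,z in(('W',wal,.017),('H',haz,.013)):
    mm=cv2.morphologyEx(mm,cv2.MORPH_OPEN,np.ones((5,5)))
    n,l,s,c=cv2.connectedComponentsWithStats(mm)
    for i in range(1,n):
        if s[i,4]<40: continue
        w=px2w(d,[c[i]],z)[0,:2];v=w-C
        print(k,'area',s[i,4],'px',c[i].round(),w.round(3),'r',np.hypot(*v).round(3),'ang',np.degrees(np.arctan2(v[1],v[0])).round(),'lip',(v@lip).round(3))
E
python3 nuts.py
```

```text
W area 1003 px [291. 162.] [ 0.489 -0.005] r 0.04 ang -51.0 lip 0.033
W area 974 px [219. 186.] [0.437 0.059] r 0.042 ang 129.0 lip -0.035
W area 950 px [254. 211.] [0.423 0.013] r 0.043 ang -162.0 lip -0.036
H area 182 px [278. 172.] [0.473 0.003] r 0.025 ang -68.0 lip 0.016
H area 193 px [277. 187.] [ 0.456 -0.002] r 0.029 ang -105.0 lip 0.001
H area 342 px [291. 195.] [ 0.454 -0.02 ] r 0.047 ang -102.0 lip 0.004
H area 95 px [272. 212.] [ 0.427 -0.008] r 0.05 ang -137.0 lip -0.025
```

```bash
cat >> nuts.py <<'E'
wal=cv2.morphologyEx(wal,cv2.MORPH_OPEN,np.ones((5,5)))
n,l,s,c=cv2.connectedComponentsWithStats(wal)
for i in range(1,n):
    if s[i,4]>700:
        p=np.argwhere(l==i)[:,::-1].astype(np.float32)
        _,_,cc=cv2.kmeans(p,2,None,(3,50,.1),5,cv2.KMEANS_PP_CENTERS)
        print('split',px2w(d,cc,.017)[:,:2].round(3).tolist())
E
python3 nuts.py | grep split
```

```text
split [[0.483, -0.018], [0.494, 0.008]]
split [[0.426, 0.048], [0.448, 0.069]]
split [[0.414, 0.01], [0.432, 0.017]]
```

```bash
python3 - <<'E'
import cv2
im=cv2.imread('pics/w10.png')[50:290,100:420];cv2.imwrite('pics/w10c.png',cv2.resize(im,None,fx=2.4,fy=2.4,interpolation=cv2.INTER_CUBIC))
E
```

```text
(no output)
```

View pics/w10c.png

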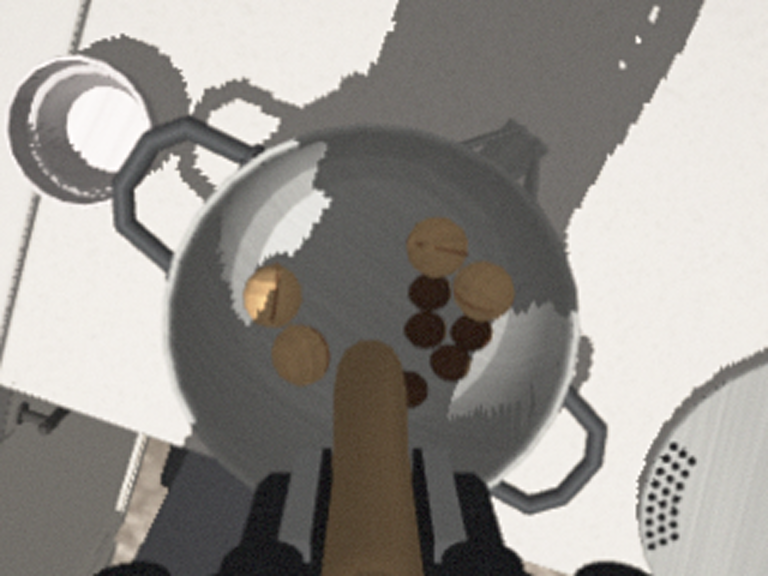

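Final pan state: walnuts (438,247) and (484,291) on the lip side, (272,296) and (301,354) across. Hazels at (428,291) and (471,332) are on the lip side, with (412,389) across. Every nut is at least 12 mm from any start it could have had, so stirring is done. Returning the rod to its block.

jog_arm(deltas="0.13 -0.95 0 0 0 0;0.13 -0.95 0 0 0 0;0.13 -0.95 0 0 0 0;0.13 -0.95 0 0 0 0;0.13 -0.95 0 0 0 0;0.13 -0.95 0 0 0 0;0.13 -0.95 0 0 0 0;0.13 -0.95 0 0 0 0;0.13 -0.95 0 0 0 0;0.13 -0.95 0 0 0 0;0.13 -0.95 0 0 0 0;0.13 -0.95 0 0 0 0;0.13 -0.95 0 0 0 0;0.13 -0.95 0 0 0 0;0.13 -0.95 0 0 0 0;0.13 -0.95 0 0 0 0;0.13 -0.95 0 0 0 0;0.13 -0.95 0 0 0 0")

```text
time: 33.02
eef_pos: [0.5178, -0.3131, 0.2321]
tcp_rot: [0.984, 0.178, 0.0, -0.0]
contact_force: [0.4, -0.0, -0.7]
opening: 0.192
finger_force: 78.6
```

jog_arm(deltas="0.13 -0.95 0 0 0 0;0.14 -0.95 0 0 0 0;0.15 -0.95 0 0 0 0;0.2 -0.97 0 0 0 0;0 0 0 0 0 0;0 0 0 0 0 0;0 0 0 0 0 0")

```text
time: 33.9
eef_pos: [0.53, -0.3875, 0.2321]
tcp_rot: [0.984, 0.178, -0.0, -0.0]
contact_force: [0.9, -0.8, -0.2]
opening: 0.189
finger_force: 78.6
```

```bash
python3 - <<'E'
from ov import *
d=cam('wrist');s=get_state();print(s['eef_pos'])
x,y,z=s['eef_pos']
# rod tip visible (bottom of rod in view) and the block: save for measurement
hsv=cv2.cvtColor(d['color'],cv2.COLOR_BGR2HSV)
t=w2px(d,[(x,y,z-.126),(.531,-.387,.048)]);print(t)
u,v=t[0].astype(int)
for r in range(v-16,v+14,3): print(r,[tuple(d['color'][r,c]) for c in range(u-16,u+17,4)].__str__().replace('np.uint8',''))
cv2.imwrite('pics/w11.png',cv2.resize(d['color'][100:300,150:380],None,fx=3,fy=3,interpolation=cv2.INTER_CUBIC))
E
```

```text
[ 0.53005148 -0.38754963  0.23218157]
[[254.83120515 190.64498662]
 [254.56074138 172.05933349]]
174 [((32), (34), (49)), ((24), (30), (50)), ((33), (37), (53)), ((21), (29), (46)), ((29), (35), (55)), ((49), (66), (102)), ((49), (67), (102)), ((30), (44), (71)), ((31), (39), (62))]
177 [((20), (31), (47)), ((17), (27), (44)), ((18), (35), (50)), ((23), (28), (47)), ((32), (37), (54)), ((23), (34), (49)), ((32), (38), (58)), ((23), (34), (47)), ((27), (35), (50))]
180 [((30), (38), (60)), ((23), (34), (45)), ((24), (32), (47)), ((29), (34), (51)), ((16), (28), (39)), ((26), (31), (46)), ((31), (37), (56)), ((16), (31), (44)), ((18), (30), (46))]
183 [((41), (59), (94)), ((16), (24), (41)), ((22), (30), (46)), ((22), (32), (46)), ((25), (34), (48)), ((21), (29), (43)), ((21), (32), (50)), ((27), (34), (51)), ((25), (32), (50))]
186 [((51), (72), (115)), ((26), (37), (55)), ((23), (30), (47)), ((16), (25), (40)), ((18), (24), (43)), ((26), (35), (50)), ((27), (30), (48)), ((21), (23), (49)), ((24), (30), (44))]
189 [((56), (77), (118)), ((48), (66), (108)), ((14), (27), (46)), ((21), (
[... 173 characters left out ...]
(110)), ((45), (62), (76)), ((48), (64), (79)), ((44), (59), (74)), ((27), (41), (70)), ((49), (68), (109)), ((53), (74), (119))]
195 [((45), (67), (111)), ((54), (75), (118)), ((52), (69), (85)), ((52), (68), (85)), ((53), (69), (85)), ((54), (69), (87)), ((46), (65), (80)), ((45), (68), (107)), ((53), (72), (113))]
198 [((206), (217), (224)), ((53), (70), (102)), ((47), (66), (80)), ((52), (66), (83)), ((50), (64), (80)), ((45), (63), (84)), ((56), (74), (87)), ((52), (71), (108)), ((43), (62), (102))]
201 [((236), (240), (243)), ((60), (73), (88)), ((53), (70), (84)), ((45), (65), (82)), ((53), (71), (86)), ((55), (75), (91)), ((56), (74), (91)), ((62), (80), (95)), ((214), (223), (228))]
```

```bash
python3 - <<'E'
from ov import *
d=cam('wrist');x,y,z=get_state()['eef_pos'];t=np.array([.937,.35])
g=d['color'].astype(int)
for c in (247,250,253,256,259,262): print(c,[int(g[r,c,1]*1.0) for r in range(176,200)], )
for dl in range(-4,20,2):
    th=dl/126; P=[x-dl/1e3*t[0],y-dl/1e3*t[1],z-.126*np.cos(th)]
    q=w2px(d,[P,(P[0]+.011*t[0],P[1]+.011*t[1],P[2])]);print(dl,q.round(1).tolist())
E
```

```text
247 [29, 36, 34, 33, 23, 36, 33, 27, 30, 34, 29, 31, 28, 27, 36, 47, 66, 73, 73, 67, 69, 68, 65, 73]
250 [31, 32, 28, 39, 28, 34, 33, 28, 30, 34, 31, 30, 25, 34, 27, 45, 59, 68, 67, 67, 71, 67, 64, 60]
253 [34, 27, 36, 37, 26, 31, 35, 17, 33, 30, 36, 30, 36, 29, 37, 44, 63, 68, 67, 62, 65, 67, 68, 68]
256 [34, 35, 34, 33, 34, 24, 35, 32, 34, 34, 35, 35, 27, 30, 32, 48, 69, 72, 67, 69, 63, 74, 65, 71]
259 [31, 26, 34, 38, 33, 35, 16, 27, 34, 29, 25, 36, 33, 30, 29, 30, 50, 65, 69, 67, 71, 67, 66, 74]
262 [38, 28, 30, 35, 38, 34, 37, 31, 31, 31, 33, 33, 27, 34, 34, 34, 49, 67, 71, 71, 68, 71, 70, 72]
-4 [[254.9, 185.9], [254.9, 172.6]]
-2 [[254.9, 188.3], [254.9, 175.0]]
0 [[254.9, 190.7], [254.9, 177.5]]
2 [[254.9, 193.1], [254.9, 179.9]]
4 [[254.9, 195.5], [254.9, 182.3]]
6 [[254.9, 197.8], [254.9, 184.8]]
8 [[254.9, 200.2], [254.9, 187.2]]
10 [[254.8, 202.6], [254.9, 189.7]]
12 [[254.8, 205.0], [254.9, 192.1]]
14 [[254.8, 207.4], [254.9, 194.5]]
16 [[254.8, 209.8], [254.9, 197.0]]
18 [[254.8, 212.2], [254.9, 199.5]]
```

The rod has pivoted about 0.09 rad in the grip (tip 11 mm off). Turning the tool to bring it upright.

jog_arm(deltas="0 0 0 0.16 -0.42 0;0 0 0 0.16 -0.42 0;0 0 0 0 0 0;0 0 0 0 0 0")

```text
time: 34.5
eef_pos: [0.5301, -0.388, 0.2323]
tcp_rot: [0.983, 0.178, 0.044, -0.008]
contact_force: [-0.5, -0.2, -0.6]
opening: 0.186
finger_force: 78.5
```

```bash
python3 - <<'E'
from ov import *
d=cam('wrist');s=get_state();x,y,z=s['eef_pos'];t=np.array([.937,.35]);print(s['eef_pos'],s['tcp_rot'])
g=d['color'].astype(int)
for c in (247,252,257): print(c,[int(v) for v in g[170:206,c,1]],[int(v) for v in g[170:206,c,2]])
for dl in (-4,0,4):
    P=[x-dl/1e3*t[0],y-dl/1e3*t[1],z-.126]
    print(dl,w2px(d,[P,(P[0]+.011*t[0],P[1]+.011*t[1],P[2])]).round(1).tolist())
print(w2px(d,[(.531+.018*t[0],-.387+.018*t[1],.048),(.531-.018*t[0],-.387-.018*t[1],.048),(.531+.032*t[0],-.387+.032*t[1],.048)]))
E
```

```text
[ 0.53016257 -0.38801395  0.2322594 ] [ 0.98302449  0.17793488  0.0439872  -0.008195  ]
247 [33, 30, 31, 29, 34, 30, 37, 35, 37, 33, 36, 36, 35, 38, 53, 67, 54, 27, 31, 33, 35, 33, 34, 47, 61, 66, 67, 71, 68, 70, 68, 67, 67, 65, 67, 74] [52, 47, 47, 46, 53, 47, 56, 52, 52, 53, 57, 54, 54, 57, 83, 101, 86, 48, 44, 46, 49, 48, 52, 63, 77, 82, 85, 86, 83, 86, 83, 83, 82, 80, 80, 87]
252 [35, 35, 41, 33, 30, 37, 33, 37, 37, 36, 35, 33, 58, 73, 75, 77, 75, 77, 76, 77, 60, 51, 58, 68, 70, 68, 68, 68, 70, 68, 65, 69, 69, 64, 67, 70] [48, 51, 55, 51, 51, 54, 50, 52, 54, 54, 54, 52, 90, 117, 119, 119, 119, 123, 120, 116, 90, 66, 73, 82, 85, 82, 83, 84, 84, 84, 80, 84, 84, 82, 82, 87]
257 [36, 34, 39, 36, 34, 22, 28, 38, 34, 31, 53, 80, 73, 75, 74, 75, 76, 75, 73, 75, 83, 71, 70, 68, 70, 67, 68, 70, 71, 69, 69, 69, 69, 69, 64, 66] [52, 50, 57, 53, 54, 42, 48, 55, 53, 49, 86, 120, 117, 117, 117, 117, 117, 121, 118, 118, 124, 107, 90, 84, 83, 80, 84, 84, 88, 84, 84, 85, 84, 85, 81, 81]
-4 [[254.8, 199.1], [254.8, 185.8]]
0 [[254.8, 203.9], [254.8, 190.7]]
4 [[254.8, 208.7], [254.8, 195.5]]
[[254.05291295 170.16380369]
 [254.04973102 205.85827212]
 [254.05445631 155.83482182]]
```

jog_arm(deltas="0 0 -0.8 0 0 0;0 0 -0.8 0 0 0;0 0 -0.6 0 0 0;0 0 -0.6 0 0 0;0 0 -0.6 0 0 0;0 0 -0.6 0 0 0;0 0 -0.6 0 0 0;0 0 0 0 0 0")

```text
time: 35.55
eef_pos: [0.5294, -0.3876, 0.1385]
tcp_rot: [0.983, 0.178, 0.043, -0.009]
contact_force: [0.3, 0.1, 0.3]
opening: 0.193
finger_force: 78.5
```

jog_arm(deltas="0 0 -0.1 0 0 0;0 0 -0.1 0 0 0;0 0 0 0 0 0")

```text
time: 35.92
eef_pos: [0.5301, -0.3883, 0.1363]
tcp_rot: [0.983, 0.178, 0.044, -0.008]
contact_force: [0.7, 0.3, -0.6]
opening: 0.188
finger_force: 78.5
```

jog_arm(deltas="0 0 -0.08 0 0 0;0 0 0 0 0 0")

```text
time: 36.17
eef_pos: [0.5304, -0.3884, 0.1361]
tcp_rot: [0.983, 0.178, 0.045, -0.008]
contact_force: [-1.0, 1.3, 4.7]
opening: 0.193
finger_force: 79.4
```

jog_arm(deltas="0 0 0 0 0 0;0 0 0 0 0 0;0 0 0 0 0 0;0 0 0 0 0 0;0 0 0 0 0 0;0 0 0 0 0 0", gripper=1)

```text
time: 36.92
eef_pos: [0.53, -0.3883, 0.1345]
tcp_rot: [0.983, 0.178, 0.044, -0.008]
contact_force: [-0.3, -0.2, -0.1]
opening: 0.999
finger_force: 0.0
```

jog_arm(deltas="0 0 0.5 0 0 0;0 0 0.8 0 0 0;0 0 0.9 0 0 0;0 0 0.9 0 0 0;0 0 0.9 0 0 0;0 0 0.9 0 0 0;0 0 0.9 -0.16 0.42 0;0 0 0 -0.16 0.42 0;0 0 0 0 0 0;0 0 0 0 0 0")

```text
time: 38.17
eef_pos: [0.5298, -0.3881, 0.2503]
tcp_rot: [0.984, 0.178, 0.0, -0.0]
contact_force: [-0.4, -0.6, 0.3]
opening: 0.998
finger_force: 0.0
```

```bash
python3 - <<'E'
from ov import *
d=cam('wrist','w12');s=get_state();print(s['eef_pos'],s['tcp_rot'],s['qpos'])
print(w2px(d,[(.53,-.388,.169),(.53,-.388,.048)]))
# finial: rod colour blob
g=d['color'].astype(int);hsv=cv2.cvtColor(d['color'],cv2.COLOR_BGR2HSV)
for r in range(150,226,4): print(r,[int(v) for v in g[r,230:290:4,2]])
E
```

```text
[ 0.52972055 -0.38814359  0.25013654] [ 9.84064091e-01  1.77813590e-01 -4.01192514e-05 -4.35572500e-04] [-7.86767929e-01  2.47224759e-01  1.62454986e+00  4.49797504e-04
  1.27058010e+00  4.26366809e-01]
[[254.91096036 209.92187702]
 [254.76111114 168.74689695]]
150 [203, 84, 51, 51, 51, 51, 46, 49, 54, 50, 48, 41, 74, 112, 115]
154 [89, 111, 97, 52, 112, 85, 84, 92, 58, 50, 49, 53, 99, 48, 114]
158 [103, 112, 112, 53, 101, 85, 87, 85, 86, 49, 116, 109, 105, 85, 135]
162 [122, 116, 85, 43, 85, 80, 89, 84, 92, 122, 124, 104, 109, 105, 236]
166 [119, 120, 53, 51, 85, 81, 87, 95, 91, 115, 122, 59, 109, 103, 107]
170 [116, 118, 48, 45, 87, 86, 90, 88, 94, 88, 51, 55, 109, 111, 54]
174 [121, 114, 61, 47, 83, 86, 89, 96, 88, 57, 44, 73, 106, 104, 58]
178 [111, 119, 108, 45, 86, 86, 88, 92, 88, 49, 44, 112, 104, 96, 55]
182 [138, 118, 116, 87, 86, 88, 91, 91, 88, 45, 96, 105, 109, 72, 53]
186 [244, 112, 115, 115, 85, 86, 93, 94, 91, 113, 122, 107, 100, 53, 54]
190 [241, 243, 114, 115, 83, 85, 90, 95, 91, 101, 113, 118, 62, 60, 51]
194 [240, 242, 243, 175, 86, 86, 87, 89, 93, 99, 211, 230, 57, 53, 50]
198 [218, 242, 242, 196, 86, 91, 95, 92, 94, 144, 241, 99, 60, 52, 49]
202 [112, 241, 243, 102, 92, 97, 100, 101, 94, 84, 239, 50, 57, 50, 48]
206 [116, 114, 245, 88, 94, 100, 106, 100, 100, 88, 124, 53, 47, 49, 23]
210 [114, 118, 115, 93, 100, 101, 102, 96, 97, 96, 63, 54, 48, 50, 27]
214 [115, 119, 112, 95, 102, 103, 101, 97, 91, 97, 56, 51, 52, 27, 27]
218 [110, 117, 117, 97, 98, 99, 97, 98, 97, 82, 55, 49, 45, 22, 30]
222 [104, 113, 114, 117, 126, 97, 98, 94, 177, 55, 57, 54, 30, 37, 21]
```

The rod stands upright in its block. Moving over the lid while turning the tool to the start yaw for the lid turn.

jog_arm(deltas="-0.22 0.43 0 0 0 0.95;-0.22 0.43 0 0 0 0.95;-0.22 0.43 0 0 0 0.95;-0.22 0.43 0 0 0 0.95;-0.22 0.43 0 0 0 0.95;-0.22 0.43 0 0 0 0.95;-0.22 0.43 0 0 0 0.95;-0.22 0.43 0 0 0 0.95;-0.22 0.43 0 0 0 0.95;-0.22 0.43 0 0 0 0.95;-0.22 0.43 0 0 0 0.95;-0.22 0.43 0 0 0 0.95;-0.22 0.43 0 0 0 0.95;-0.22 0.43 0 0 0 0.95;-0.22 0.43 0 0 0 0.95;-0.22 0.43 0 0 0 0.95;-0.22 0.43 0 0 0 0.95;-0.22 0.43 0 0 0 0.95;-0.22 0.43 0 0 0 0.95;-0.22 0.43 0 0 0 0.95")

```text
time: 40.72
eef_pos: [0.4415, -0.216, 0.2503]
tcp_rot: [0.426, 0.905, 0.0, -0.0]
contact_force: [0.6, 0.4, -0.3]
opening: 0.999
finger_force: 0.0
```

jog_arm(deltas="0 0 0 0 0 0;0 0 0 0 0 0")

```text
time: 40.98
eef_pos: [0.442, -0.2165, 0.2505]
tcp_rot: [0.428, 0.904, -0.0, 0.0]
contact_force: [0.3, 0.2, 0.9]
opening: 1.002
finger_force: 0.0
```

```bash
cat > lid.py <<'E'
from ov import *
def measure(d,z,c0,show=True):
    "fit lid: knob (black blob), holes (dark dots) near the expected pose"
    g=cv2.cvtColor(d['color'],cv2.COLOR_BGR2GRAY)
    m=np.zeros_like(g);cv2.fillPoly(m,[w2px(d,circ(c0,.10,z)).astype(np.int32)],255)
    b=((g<45)&(m>0)).astype(np.uint8)
    n,l,s,c=cv2.connectedComponentsWithStats(b)
    for i in range(1,n):
        if s[i,4]>=4: print(i,s[i,4],c[i].round(1),s[i,:4],px2w(d,[c[i]],z)[0,:2].round(4))
E
python3 - <<'E'
from lid import *
d=cam('wrist','w13');s=get_state();print(s['eef_pos'],s['tcp_rot'],s['qpos'])
measure(d,.008+.002,(.44,-.215))
print(w2px(d,[(.44,-.215,.049),(.44,-.215,.008)]))
E
```

```text
[ 0.44206073 -0.2165642   0.25052731] [ 4.28280372e-01  9.03645902e-01 -2.70977917e-05  7.55555339e-05] [-6.61960015e-01 -1.25450916e-01  2.01503271e+00 -2.10755041e-05
  1.25185158e+00 -1.34757188e+00]
1 7 [253.3  85. ] [252  84   3   3] [ 0.3889 -0.1531]
2 8 [260.1  85.9] [259  85   3   3] [ 0.3952 -0.1492]
3 8 [266.9  87.1] [266  86   3   3] [ 0.4016 -0.1456]
4 8 [273.1  88.9] [272  88   3   3] [ 0.408  -0.1427]
5 8 [254.9  91.1] [254  90   3   3] [ 0.3943 -0.157 ]
6 8 [261.1  91.9] [260  91   3   3] [ 0.4    -0.1533]
7 8 [279.5  91. ] [278  90   4   3] [ 0.4147 -0.14  ]
8 8 [267.9  93.1] [267  92   3   3] [ 0.4065 -0.1497]
9 10 [285.3  94.3] [284  93   4   4] [ 0.4218 -0.1386]
10 9 [274.  95.] [273  94   3   3] [ 0.4128 -0.147 ]
11 9 [256.  97.] [255  96   3   3] [ 0.3991 -0.1609]
12 8 [262.1  97.9] [261  97   3   3] [ 0.4048 -0.1574]
13 9 [280.  98.] [279  97   3   3] [ 0.4199 -0.1453]
14 9 [291.  98.] [290  97   3   3] [ 0.4291 -0.1377]
15 9 [268.9  99.3] [268  98   3   4] [ 0.4115 -0.154 ]
16 10 [275.  101.8] [274 100   3   4] [ 0.4183 -0.1518]
17 10 [286.  101.2] [285 100   3   4] [ 0.4271 -0.1437]
18 9 [296. 102.] [295 101   3   3] [ 0.4361 -0.1374]
19 9 [281. 105.] [280 104   3   3] [ 0.4256 -0.1502]
20 10 [291.3 105.3] [290 104   4   4] [ 0.4345 -0.1433]
21 9 [300.9 106.7] [300 105   3   4] [ 0.4435 -0.1377]
22 11 [286.4 108.5] [285 107   4   4] [ 0.4325 -0.1493]
23 10 [296.2 109.5] [295 108   3   4] [ 0.4415 -0.1433]
24 10 [291.4 112.7] [290 111   4   4] [ 0.4397 -0.1492]
25 413 [252.2 161.9] [240 148  25  27] [ 0.4412 -0.2192]
[[253.58702603 166.04625894]
 [253.69633563 158.07876678]]
```

```bash
python3 - <<'E'
import numpy as np
from scipy.optimize import least_squares
from h import *
o=np.array([(.3889,-.1531),(.3952,-.1492),(.4016,-.1456),(.408,-.1427),(.4147,-.14),(.4218,-.1386),(.4291,-.1377),(.4361,-.1374),(.4435,-.1377)])
m=np.array([(.3943,-.157),(.4,-.1533),(.4065,-.1497),(.4128,-.147),(.4199,-.1453),(.4271,-.1437),(.4345,-.1433),(.4415,-.1433)])
i=np.array([(.3991,-.1609),(.4048,-.1574),(.4115,-.154),(.4183,-.1518),(.4256,-.1502),(.4325,-.1493),(.4397,-.1492)])
f=lambda p:np.concatenate([np.hypot(*(a-p[:2]).T)-r for a,r in((o,p[2]),(m,p[3]),(i,p[4]))])
r=least_squares(f,[.44,-.215,.078,.072,.066]);print(r.x.round(4))
c=np.array([(o.mean(0)),m.mean(0),i.mean(0)]).mean(0);print('patch',c,np.degrees(np.arctan2(*(c-r.x[:2])[::-1])),'rad',np.hypot(*(c-r.x[:2])))
# knob
d=cam('wrist')
for z in(.037,.042,.049):print(z,px2w(d,[(252.2,161.9)],z))
E
```

```text
[ 0.4363 -0.2146  0.0773  0.0714  0.0654]
patch [ 0.41709802 -0.1478422 ] 106.03849211291342 rad 0.06945271965840838
0.037 [[ 0.43776243 -0.21464634  0.037     ]]
0.042 [[ 0.43711292 -0.21379167  0.042     ]]
0.049 [[ 0.4362036  -0.21259515  0.049     ]]
```

The lid is well measured from its 24 holes: axis (0.437,-0.214), holes toward 106.5°. My pan angle estimates disagree, so I'll fit the pan numerically.

```bash
cat > pan.py <<'E'
from ov import *
from scipy.spatial.transform import Rotation as Ro
s=get_state();dw=cam('wrist')
def T(R,t): M=np.eye(4);M[:3,:3]=R;M[:3,3]=t;return M
W2C=T(cv2.Rodrigues(np.array(dw['rvec'],float))[0],np.ravel(dw['tvec']))
E2C=W2C@T(Ro.from_quat(s['tcp_rot']).as_matrix(),s['eef_pos'])
def wcam(img,pos,q):
    M=E2C@np.linalg.inv(T(Ro.from_quat(np.array(q)/np.linalg.norm(q)).as_matrix(),pos))
    d=dict(dw);d['rvec']=cv2.Rodrigues(M[:3,:3])[0].ravel();d['tvec']=M[:3,3];d['color']=cv2.imread(img);return d
d10=wcam('pics/w10.png',(.4708,.0299,.2315),(.98406,.1778,0,0))
dt=cam('top','top2'); dt0=dict(dt);dt0['color']=cv2.imread('pics/top0.png')
def rim(d,name):
    g=cv2.GaussianBlur(cv2.cvtColor(d['color'],cv2.COLOR_BGR2GRAY),(0,0),1).astype(np.float32)
    best=[]
    a=np.radians(np.arange(0,360,3))
    for cx in np.arange(.456,.4765,.001):
        for cy in np.arange(.016,.0365,.001):
            v=[]
            for r in(.0775,.0825):
                p=w2px(d,np.c_[cx+r*np.cos(a),cy+r*np.sin(a),np.full(len(a),.075)]).astype(np.float32)
                v.append(cv2.remap(g,p[:,0].reshape(1,-1),p[:,1].reshape(1,-1),1)[0])
            best.append((np.median(np.abs(v[1]-v[0]))+np.mean(np.minimum(60,np.abs(v[1]-v[0]))),cx,cy))
    best.sort();print(name,'rim',np.array(best[-6:]).round(4).tolist())
def hand(d,name,C,thr):
    g=cv2.cvtColor(d['color'],cv2.COLOR_BGR2GRAY)
    yy,xx=np.mgrid[0:384,0:512]
    P=px2w(d,np.c_[xx.ravel(),yy.ravel()],.060)[:,:2]-C
    r=np.hypot(*P.T);k=(r>.088)&(r<.114)&(g.ravel()<thr)
    an=np.degrees(np.arctan2(P[:,1],P[:,0]))
    for lo,hi in((45,110),(-130,-75)):
        q=k&(an>lo)&(an<hi);e=P[q]
        if q.sum(): print(name,thr,q.sum(),'cent',e.mean(0).round(4),'az',np.degrees(np.arctan2(*e.mean(0)[::-1])).round(1),'rng',an[q].min().round(),an[q].max().round(),'rmax',r[q].max().round(3))
for d,n in((d10,'w10'),(dt0,'top0')):
    rim(d,n)
    for t in(60,75,90): hand(d,n,np.array([.465,.025]),t)
E
python3 pan.py
```

```text
w10 rim [[55.2342, 0.46, 0.025], [55.4496, 0.458, 0.023], [55.4565, 0.461, 0.026], [55.6258, 0.459, 0.022], [58.0049, 0.459, 0.026], [58.7245, 0.459, 0.023]]
w10 60 38 cent [0.0173 0.0951] az 79.7 rng 60.0 91.0 rmax 0.106
w10 60 61 cent [-0.0505 -0.0834] az -121.2 rng -130.0 -105.0 rmax 0.108
w10 75 177 cent [0.0255 0.096 ] az 75.1 rng 59.0 91.0 rmax 0.112
w10 75 142 cent [-0.0405 -0.09  ] az -114.2 rng -130.0 -92.0 rmax 0.109
w10 90 427 cent [0.0267 0.0976] az 74.7 rng 58.0 93.0 rmax 0.114
w10 90 281 cent [-0.0356 -0.0931] az -110.9 rng -130.0 -92.0 rmax 0.114
top0 rim [[80.1491, 0.468, 0.028], [80.2318, 0.467, 0.022], [82.0562, 0.468, 0.026], [82.5734, 0.468, 0.025], [83.1602, 0.468, 0.023], [84.303, 0.468, 0.024]]
top0 60 41 cent [0.0283 0.0986] az 74.0 rng 56.0 91.0 rmax 0.113
top0 60 46 cent [-0.0334 -0.0955] az -109.3 rng -128.0 -87.0 rmax 0.112
top0 75 95 cent [0.0306 0.0959] az 72.3 rng 50.0 91.0 rmax 0.113
top0 75 112 cent [-0.0292 -0.0946] az -107.1 rng -129.0 -83.0 rmax 0.113
top0 90 124 cent [0.0295 0.0959] az 72.9 rng 50.0 93.0 rmax 0.114
top0 90 164 cent [-0.0353 -0.0938] az -110.6 rng -130.0 -83.0 rmax 0.114
```

Handle azimuths give the lip direction as -17.3°, but the centre's x is uncertain by a few mm. A fresh unobstructed wrist view above the pan will settle it.

jog_arm(deltas="0.09 0.93 0.2 0 0 0;0.09 0.93 0.2 0 0 0;0.09 0.93 0.2 0 0 0;0.09 0.93 0.2 0 0 0;0.09 0.93 0.2 0 0 0;0.09 0.93 0.2 0 0 0;0.09 0.93 0.2 0 0 0;0.09 0.93 0.2 0 0 0;0.09 0.93 0.2 0 0 0;0.09 0.93 0.2 0 0 0;0.09 0.93 0.2 0 0 0;0.09 0.93 0.2 0 0 0;0.09 0.93 0.2 0 0 0;0 0 0 0 0 0;0 0 0 0 0 0;0 0 0 0 0 0")

```text
time: 43.18
eef_pos: [0.4653, 0.0252, 0.3023]
tcp_rot: [0.428, 0.904, -0.0, -0.0]
contact_force: [0.7, -0.2, -0.6]
opening: 0.999
finger_force: 0.0
```

```bash
python3 - <<'E'
from ov import *
d=cam('wrist','w14');s=get_state();print(s['eef_pos'])
C=np.array([.465,.025]);a=-.302;L=np.array([np.cos(a),np.sin(a)]);H=np.array([-L[1],L[0]])
overlay(d,[(C,.0795,.075),(C,.050,.004),(C+.072*L,.004,.075),(C+.094*L,.002,.075),(C+.112*H,.003,.06),(C-.112*H,.003,.06)],(50,20,450,320),2,'w14o')
E
```

```text
[0.4652978  0.02510298 0.30230595]
(600, 800, 3)
```

View pics/w14o.png

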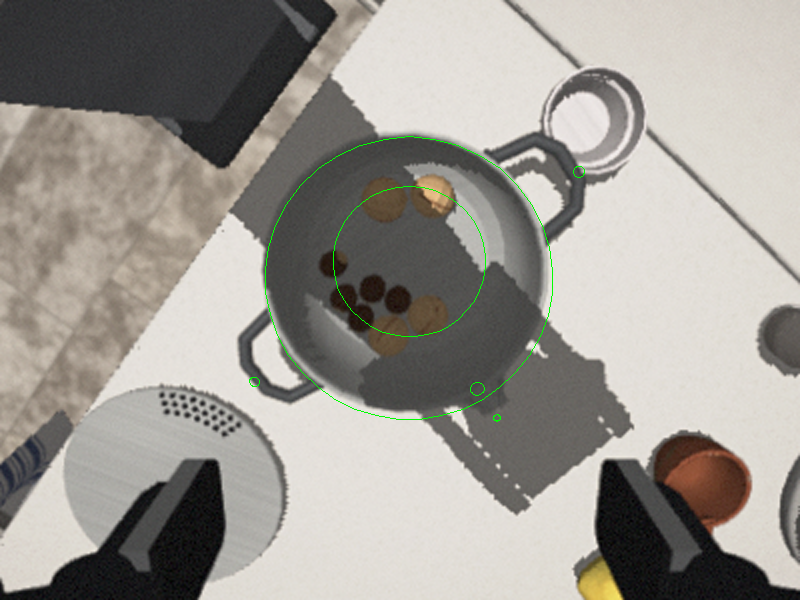

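The overlay matches the pan closely (rim at 265–552 across and 137–418 down; handles and lip within about 3°). So the pan centre is (0.465,0.025) and the lip is at -17.3°, and the lid must be turned by -2.16 rad. Picking it up.

jog_arm(deltas="-0.108 -0.92 -0.3 0 0 0;-0.108 -0.92 -0.3 0 0 0;-0.108 -0.92 -0.3 0 0 0;-0.108 -0.92 -0.3 0 0 0;-0.108 -0.92 -0.3 0 0 0;-0.108 -0.92 -0.7 0 0 0;-0.108 -0.92 -0.7 0 0 0;-0.108 -0.92 -0.7 0 0 0;-0.108 -0.92 -0.7 0 0 0;-0.108 -0.92 -0.7 0 0 0;-0.108 -0.92 -0.7 0 0 0;-0.108 -0.92 -0.7 0 0 0;-0.108 -0.92 -0.7 0 0 0;0 0 0 0 0 0;0 0 0 0 0 0")

```text
time: 45.1
eef_pos: [0.4375, -0.2136, 0.1607]
tcp_rot: [0.428, 0.904, 0.0, 0.0]
contact_force: [-0.0, 0.5, 0.1]
opening: 1.005
finger_force: 0.0
```

```bash
cp h.py /dev/null; python3 - <<'E'
from lid import *
d=cam('wrist');s=get_state();print(s['eef_pos'],s['qpos'])
g=cv2.cvtColor(d['color'],cv2.COLOR_BGR2GRAY)
p=w2px(d,[(.437,-.2143,.049),(.437,-.2143,.037)]);print(p)
u,v=p.mean(0).astype(int)
b=(g<45).astype(np.uint8);n,l,st,c=cv2.connectedComponentsWithStats(b)
i=l[v,u];print(i,st[i],c[i])
for z in(.037,.042,.049):print(z,px2w(d,[c[i]],z)[0].round(4))
E
```

```text
[ 0.43765616 -0.21348449  0.16095085] [-6.62671505e-01 -3.79325838e-02  2.10706733e+00  2.78206774e-04
  1.07183814e+00 -1.35006225e+00]
[[252.97342478 195.72481854]
 [253.04363198 191.05959208]]
39 [ 236  172   34   38 1016] [252.60531496 190.62204724]
0.037 [ 0.4365 -0.2142  0.037 ]
0.042 [ 0.4355 -0.213   0.042 ]
0.049 [ 0.4342 -0.2113  0.049 ]
```

jog_arm(deltas="-0.03 -0.04 -0.86 0 0 0;0 0 -0.86 0 0 0;0 0 -0.86 0 0 0;0 0 -0.86 0 0 0;0 0 -0.86 0 0 0;0 0 -0.86 0 0 0;0 0 -0.84 0 0 0;0 0 0 0 0 0;0 0 0 0 0 0")

```text
time: 46.28
eef_pos: [0.4371, -0.2147, 0.0408]
tcp_rot: [0.428, 0.904, -0.0, 0.0]
contact_force: [-0.3, -0.5, 0.5]
opening: 0.996
finger_force: 0.0
```

jog_arm(deltas="0 0 0 0 0 0;0 0 0 0 0 0;0 0 0 0 0 0;0 0 0 0 0 0;0 0 0 0 0 0;0 0 0 0 0 0", gripper=0, squeeze=80)

```text
time: 47.02
eef_pos: [0.437, -0.2147, 0.0412]
tcp_rot: [0.428, 0.904, -0.0, 0.0]
contact_force: [-2.0, 1.1, 5.2]
opening: 0.296
finger_force: 78.4
```

jog_arm(deltas="0 0 0.3 0 0 0;0 0 0.8 0 0 0;0 0 0.9 0 0 0;0 0 0.9 0 0 0;0 0 0.9 0 0 0;0 0 0.9 0 0 0;0 0 0.8 0 0 0;0 0 0 0 0 0")

```text
time: 48.02
eef_pos: [0.4376, -0.215, 0.1524]
tcp_rot: [0.428, 0.904, -0.0, 0.002]
contact_force: [-0.6, -0.4, -2.4]
opening: 0.295
finger_force: 78.8
```

jog_arm(deltas="0.062 0.545 0 0 0 -0.98;0.062 0.545 0 0 0 -0.98;0.062 0.545 0 0 0 -0.98;0.062 0.545 0 0 0 -0.98;0.062 0.545 0 0 0 -0.98;0.062 0.545 0 0 0 -0.98;0.062 0.545 0 0 0 -0.98;0.062 0.545 0 0 0 -0.98;0.062 0.545 0 0 0 -0.98;0.062 0.545 0 0 0 -0.98;0.062 0.545 0 0 0 -0.98;0.062 0.545 0 0 0 -0.98;0.062 0.545 0 0 0 -0.98;0.062 0.545 0 0 0 -0.98;0.062 0.545 0 0 0 -0.98;0.062 0.545 0 0 0 -0.98;0.062 0.545 0 0 0 -0.98;0.062 0.545 0 0 0 -0.98;0.062 0.545 0 0 0 -0.98;0.062 0.545 0 0 0 -0.98")

```text
time: 50.52
eef_pos: [0.4609, 0.0041, 0.1495]
tcp_rot: [0.989, 0.147, -0.001, -0.0]
contact_force: [-0.0, -0.7, -1.3]
opening: 0.297
finger_force: 78.8
```

jog_arm(deltas="0.062 0.545 0 0 0 -0.98;0.062 0.545 0 0 0 -0.98;0 0 0 0 0 0;0 0 0 0 0 0;0 0 0 0 0 0")

```text
time: 51.15
eef_pos: [0.4639, 0.025, 0.1503]
tcp_rot: [0.999, 0.051, -0.0, 0.0]
contact_force: [-1.1, -0.5, -2.6]
opening: 0.294
finger_force: 78.9
```

```bash
python3 - <<'E'
from lid import *
from scipy.spatial.transform import Rotation as Ro
d=cam('wrist','w15');s=get_state();print(s['eef_pos'],s['tcp_rot'],s['qpos'])
measure(d,s['eef_pos'][2]-.031,s['eef_pos'][:2])
E
```

```text
[0.463951   0.02503542 0.1504143 ] [ 9.98703564e-01  5.09036752e-02 -8.72043163e-05  9.70965870e-06] [-1.64970442e-01 -7.60408505e-02  2.16471074e+00 -6.48258394e-05
  1.05308897e+00  1.30400660e+00]
1 57 [260.4  87.5] [257  84   8   8] [0.542  0.0307]
2 63 [276.1  88.9] [272  85   9   9] [0.5422 0.0235]
3 61 [291.6  91.8] [288  88   8   9] [0.5416 0.0163]
4 61 [306.7  96.1] [303  92   9   9] [0.5405 0.0091]
5 63 [262.9 101.2] [259  97   9   9] [0.5361 0.0289]
6 63 [278.3 102.9] [274  99   9   9] [0.5361 0.0217]
7 63 [321.  101.9] [317  98   9   9] [0.5386 0.0022]
8 63 [293.8 106.2] [290 102   9   9] [0.5353 0.0144]
9 61 [334.6 109.1] [331 105   9   9] [ 0.5361 -0.0047]
10 61 [308.3 111.1] [304 107   9   9] [0.5339 0.0074]
11 64 [265.2 114.9] [261 111   9   9] [0.5301 0.0272]
12 62 [280.7 116.9] [277 113   9   9] [0.5299 0.0198]
13 64 [322.3 117.5] [318 113   9  10] [5.317e-01 5.000e-04]
14 59 [347.2 117.4] [343 114   9   8] [ 0.533  -0.0112]
15 59 [295.7 120.8] [292 117   9   9] [0.5288 0.0126]
16 58 [335.5 125.1] [332 121   8   9] [ 0.5289 -0.0063]
17 63 [310.1 126.2] [306 122   9   9] [0.5271 0.0055]
18 61 [358.7 126.8] [355 123   9   9] [ 0.5293 -0.0175]
19 59 [323.4 133.1] [319 129   9   9] [ 0.5245 -0.0012]
20 62 [347.2 134.2] [343 130   9   9] [ 0.5252 -0.0126]
21 60 [368.7 137.1] [365 133   9   9] [ 0.525  -0.0233]
22 58 [335.6 141.6] [332 138   8   8] [ 0.5212 -0.0077]
23 61 [357.8 144.1] [354 140   9   9] [ 0.5211 -0.0186]
24 57 [346.6 151.2] [343 147   8   9] [ 0.5172 -0.0138]
28 24084 [254.5 315.7] [ 98 227 313 157] [0.4184 0.0208]
```

Holes point at -17.0° about the TCP, matching the lip, and the lid is concentric with the TCP to about 1 mm. Lowering.

jog_arm(deltas="0.05 0 -0.4 0 0 0;0 0 -0.4 0 0 0;0 0 -0.4 0 0 0;0 0 -0.3 0 0 0;0 0 -0.3 0 0 0;0 0 -0.15 0 0 0;0 0 0 0 0 0;0 0 0 0 0 0")

```text
time: 52.2
eef_pos: [0.4644, 0.0255, 0.1122]
tcp_rot: [0.999, 0.051, -0.001, -0.0]
contact_force: [-6.6, 0.1, 5.1]
opening: 0.296
finger_force: 79.7
```

jog_arm(deltas="0 0 -0.08 0 0 0;0 0 -0.08 0 0 0;0 0 0 0 0 0")

```text
time: 52.58
eef_pos: [0.4643, 0.0256, 0.1111]
tcp_rot: [0.999, 0.051, -0.002, -0.0]
contact_force: [-13.2, 0.7, 17.8]
opening: 0.296
finger_force: 81.2
```

jog_arm(deltas="0 0 0.2 0 0 0;-0.15 0 0.15 0 0 0;0 0 0 0 0 0;0 0 -0.15 0 0 0;0 0 -0.15 0 0 0;0 0 -0.05 0 0 0;0 0 0 0 0 0;0 0 0 0 0 0")

```text
time: 53.58
eef_pos: [0.4619, 0.0254, 0.1084]
tcp_rot: [0.999, 0.051, -0.0, -0.0]
contact_force: [-1.6, 0.1, 0.8]
opening: 0.293
finger_force: 79.2
```

jog_arm(deltas="-0.05 0 0 0 0 0;0 0 -0.06 0 0 0;0 0 0 0 0 0")

```text
time: 53.95
eef_pos: [0.4617, 0.0253, 0.1083]
tcp_rot: [0.999, 0.051, 0.001, 0.0]
contact_force: [-2.9, 0.3, 4.7]
opening: 0.296
finger_force: 79.7
```

jog_arm(deltas="0 0 0 0 0 0;0 0 0 0 0 0;0 0 0 0 0 0;0 0 0 0 0 0;0 0 0 0 0 0;0 0 0 0 0 0", gripper=1)

```text
time: 54.7
eef_pos: [0.461, 0.0254, 0.1071]
tcp_rot: [0.999, 0.051, -0.0, -0.0]
contact_force: [0.1, 0.9, -0.2]
opening: 1.001
finger_force: 0.0
```

jog_arm(deltas="0 0 0.6 0 0 0;0 0 0.9 0 0 0;0 0 0.9 0 0 0;0 0 0.9 0 0 0;0 0 0.9 0 0 0;0 0 0.9 0 0 0;0 0 0.9 0 0 0;0 0 0.9 0 0 0;0 0 0.9 0 0 0;0 0 0.9 0 0 0;0 0 0 0 0 0;0 0 0 0 0 0")

```text
time: 56.2
eef_pos: [0.4607, 0.0254, 0.2805]
tcp_rot: [0.999, 0.051, -0.001, -0.0]
contact_force: [0.4, 0.4, -0.1]
opening: 1.001
finger_force: 0.0
```

```bash
cat > seat.py <<'E'
from ov import *
from scipy.optimize import least_squares
# fit lid pose (x,y,z,tilt) from hole pixels: outer row circle radii .0775,.0715,.0655 about axis, spacing by fit
d=cam('wrist','w16');s=get_state();print(s['eef_pos'])
g=cv2.cvtColor(d['color'],cv2.COLOR_BGR2GRAY);c0=(.4625,.0255)
m=np.zeros_like(g);cv2.fillPoly(m,[w2px(d,circ(c0,.09,.077)).astype(np.int32)],255)
n,l,st,c=cv2.connectedComponentsWithStats(((g<60)&(m>0)).astype(np.uint8))
P=np.array([px2w(d,[c[i]],.077)[0,:2] for i in range(1,n) if 3<st[i,4]<60]);
P=P[np.hypot(*(P-c0).T)>.055]
print(len(P),P.mean(0).round(4))
r=np.hypot(*(P-c0).T);o=np.argsort(r)
f=lambda p:np.min(np.abs(np.hypot(*(P-p[:2]).T)[:,None]-p[2]*np.array([.0773,.0714,.0654])),axis=1)
q=least_squares(f,[*c0,1]).x;print('axis',q.round(4));v=P.mean(0)-q[:2];print('az',np.degrees(np.arctan2(v[1],v[0])).round(1))
k=[i for i in range(1,n) if 150<st[i,4]<2500]
for i in k: print(st[i],c[i],px2w(d,[c[i]],.104)[0].round(4))
E
python3 seat.py
```

```text
[0.4605578  0.02544112 0.28017002]
25 [0.5236 0.0068]
axis [0.4579 0.027  1.0685]
az -17.1
[241 157  29  32 746] [254.89812332 172.78418231] [0.4628 0.0256 0.104 ]
```

```bash
cat > pnp.py <<'E'
from ov import *
M=np.array([(.3889,-.1531),(.3952,-.1492),(.4016,-.1456),(.408,-.1427),(.3943,-.157),(.4,-.1533),(.4147,-.14),(.4065,-.1497),(.4218,-.1386),(.4128,-.147),(.3991,-.1609),(.4048,-.1574),(.4199,-.1453),(.4291,-.1377),(.4115,-.154),(.4183,-.1518),(.4271,-.1437),(.4361,-.1374),(.4256,-.1502),(.4345,-.1433),(.4435,-.1377),(.4325,-.1493),(.4415,-.1433),(.4397,-.1492)])-[.4368,-.2144]
d=cam('wrist');g=cv2.cvtColor(d['color'],cv2.COLOR_BGR2GRAY)
m=np.zeros_like(g);cv2.fillPoly(m,[w2px(d,circ((.4625,.0255),.09,.077)).astype(np.int32)],255)
n,l,st,c=cv2.connectedComponentsWithStats(((g<60)&(m>0)).astype(np.uint8))
px=np.array([c[i] for i in range(1,n) if 3<st[i,4]<60])
best=None
for az in np.radians(np.arange(-135,-112,1)):   # turn since pick
  R=np.array([[np.cos(az),-np.sin(az)],[np.sin(az),np.cos(az)]])
  for dx in np.arange(-.006,.0061,.002):
   for dy in np.arange(-.006,.0061,.002):
    q=w2px(d,np.c_[M@R.T+[.4625+dx,.0255+dy],np.full(24,.077)])
    D=np.hypot(*(q[:,None]-px[None]).transpose(2,0,1));j=D.argmin(1);e=D.min(1).mean()
    if len(set(j))==24 and (best is None or e<best[0]): best=(e,np.degrees(az),dx,dy,j)
print(best[:4]);j=best[4]
from scipy.optimize import least_squares
def f(p):
    X=np.c_[M,np.zeros(24)]@cv2.Rodrigues(p[:3])[0].T+p[3:]
    return (w2px(d,X)-px[j]).ravel()
def f4(p): return f(np.array([0,0,p[0],*p[1:]]))
r=least_squares(f4,[np.radians(best[1]),.4625,.0255,.077]);print('flat',r.x.round(4),'rms',np.sqrt(np.mean(r.fun**2)).round(3),'sd',np.sqrt(np.diag(np.linalg.inv(r.jac.T@r.jac))*np.mean(r.fun**2)).round(4))
E
python3 pnp.py
```

```text
(np.float64(0.40775455827041424), np.float64(-124.0), np.float64(0.0), np.float64(0.0))
flat [-2.1582  0.4627  0.0251  0.0783] rms 0.223 sd [0.0025 0.0001 0.0002 0.0008]
```

The lid is seated: knob z matched (0.1083), the fitted hole height is 0.078, the axis is (0.463,0.025) and the holes are at -17°. Next, the cups.

jog_arm(deltas="0.12 0.51 0 0 0 0.97;0.12 0.51 0 0 0 0.97;0.12 0.51 0 0 0 0.97;0.12 0.51 0 0 0 0.97;0.12 0.51 0 0 0 0.97;0.12 0.51 0 0 0 0.97;0.12 0.51 0 0 0 0.97;0.12 0.51 0 0 0 0.97;0.12 0.51 0 0 0 0.97;0.12 0.51 0 0 0 0.97;0.12 0.51 0 0 0 0.97;0.12 0.51 0 0 0 0.97;0.12 0.51 0 0 0 0.97;0 0 0 0 0 0;0 0 0 0 0 0;0 0 0 0 0 0")

```text
time: 58.3
eef_pos: [0.4921, 0.1576, 0.2809]
tcp_rot: [0.777, 0.629, -0.0, -0.0]
contact_force: [-0.3, 0.2, -1.4]
opening: 1.001
finger_force: 0.0
```

```bash
cat > cup.py <<'E'
from ov import *
import sys
def fit(d,c0,z=.042,r=.030,R=.014,name=''):
    g=cv2.GaussianBlur(cv2.cvtColor(d['color'],cv2.COLOR_BGR2GRAY),(0,0),.8).astype(np.float32)
    gx=cv2.Sobel(g,cv2.CV_32F,1,0);gy=cv2.Sobel(g,cv2.CV_32F,0,1);G=np.minimum(np.hypot(gx,gy),120)
    a=np.radians(np.arange(0,360,4));best=[]
    for rr in (r-.002,r-.001,r):
     for dx in np.arange(-R,R+1e-6,.001):
      for dy in np.arange(-R,R+1e-6,.001):
        p=w2px(d,np.c_[c0[0]+dx+rr*np.cos(a),c0[1]+dy+rr*np.sin(a),np.full(len(a),z)]).astype(np.float32)
        v=cv2.remap(G,p[:,0].reshape(1,-1),p[:,1].reshape(1,-1),1)[0]
        best.append((v.mean(),c0[0]+dx,c0[1]+dy,rr))
    best.sort();b=np.array(best[-5:]);print(name,b.round(4).tolist());return b[-1]
E
python3 - <<'E'
from cup import *
d=cam('wrist','w17');print(get_state()['eef_pos'],get_state()['tcp_rot'])
print(w2px(d,[(.4925,.158,.042),(.384,.317,.042)]))
fit(d,(.4925,.158),name='A');fit(d,(.384,.317),name='B')
dt=cam('top','top3');fit(dt,(.4925,.158),name='At');fit(dt,(.384,.317),name='Bt')
E
```

```text
[0.49215951 0.15765049 0.28103463] [ 7.77011007e-01  6.29487003e-01 -9.01922431e-05  8.97711306e-06]
[[254.58527159 160.80452374]
 [121.22568436  36.41941653]]
A [[72.1062, 0.4885, 0.157, 0.028], [72.1784, 0.4925, 0.159, 0.03], [73.1006, 0.4915, 0.162, 0.028], [75.1734, 0.4915, 0.163, 0.028], [75.77, 0.4905, 0.163, 0.028]]
B [[27.5013, 0.373, 0.319, 0.028], [27.6865, 0.374, 0.316, 0.028], [27.908, 0.373, 0.318, 0.028], [27.9186, 0.374, 0.317, 0.028], [28.1949, 0.372, 0.32, 0.028]]
At [[102.6095, 0.4805, 0.165, 0.028], [102.7221, 0.4795, 0.166, 0.028], [103.186, 0.4785, 0.166, 0.028], [103.2148, 0.4795, 0.165, 0.028], [103.5519, 0.4785, 0.165, 0.028]]
Bt [[80.59, 0.396, 0.331, 0.028], [80.9859, 0.397, 0.331, 0.029], [81.522, 0.398, 0.331, 0.029], [82.3135, 0.397, 0.331, 0.028], [83.0043, 0.398, 0.331, 0.028]]
```

```bash
python3 - <<'E'
from ov import *
d=cam('top');d0=cv2.imread('pics/top0.png');w=cv2.imread('pics/w17.png')
g=cv2.cvtColor(d['color'],cv2.COLOR_BGR2GRAY);g0=cv2.cvtColor(d0,cv2.COLOR_BGR2GRAY)
u,v=w2px(d,[(.384,.317,.042)])[0].astype(int);print('B px',u,v)
f=lambda G:'\n'.join(''.join('%4d'%x for x in G[r,u-18:u+19:2]) for r in range(v-18,v+19,2))
print('top0');print(f(g0));print('now');print(f(g))
E
```

```text
B px 143 216
top0
 190 187 186 185 187 189 186 185 190 184 185 188 185 186 186 190 186 185 189
 190 187 191 184 187 185 186 187 188 186 190 187 190 183 185 187 186 189 187
 181 184 186 184 183 186 181 185 184 190 188 191 187 186 190 186 186 187 185
 186 182 190 187 185 188 187 191 188 195 181 183 183 197 185 183 182 189 188
 189 189 182 184 189 186 183 193  51  72  78  79  81  63 199 187 189 185 187
 186 186 188 189 187 183 187  91 151 175  98  71  81  82  62 200 190 185 185
 186 185 184 184 185 204  98 161 208 138 173 199  84  82  76 187 192 186 186
 187 187 184 187 193  58 203 112 122 173 177 137 135  69  84 106 190 186 185
 185 183 190 190 137 157  99 111 227 208 208 214 175 160  79 105 192 185 187
 186 185 179 187  58 206  91 160 215 202 208 207 213 125  76 104 191 187 186
 185 185 188 195  43 150  87 198 208 203 206 199 209 129  68 129 185 188 185
 185 187 184 186  58 105  79 143 207 204 202 203 204 149 106 193 184 186 183
 187 183 189 189 183  55  69  58 227 207 207 216 155 101 203 189 183 184 186
 187 187 189 181 194  92 181  62  61  54  50  51 134 198 184 185 189 187 188
 185
[... 1147 characters left out ...]
 68  68
 104  72 112 125 209 207 119 118 206  61  65  75  65  53  60  68  68  70  65
  50  81  73  71  66 122 149 201 202 129  62  45  65  54  54  62  70  65  69
 223 111 123 139 169 166 206 199 195 197  67  40  58  52  63  68  64  67  67
 194 199 196 202 199 199 196 197 199 199 208 214 196  49  61  66  70  63  69
 193 196 199 199 196 196 199 200 196 193 199 202 145  54  61  67  66  75  72
 195 197 195 197 197 193 197 196 197 194 197 205  98  56  66  62  64  66  68
 196 198 194 196 199 195 194 195 196 197 200 204  66  59  64  63  61  68  71
 195 195 195 194 201 198 201 197 198 194 196 202  29  60  63  67  68  67  68
 196 197 195 196 198 198 197 198 197 198 194 206  26  67  70  64  68  68  74
```

Cup B was knocked: the top camera shows its bright floor shifted by about (-12,-5.5) px, which puts it near (0.40,0.354). Measuring A from earlier views, and a refit of B.

```bash
python3 - <<'E'
import re
src=open('pan.py').read().split("d10=wcam")[0]
exec(src)
from cup import fit
d10=wcam('pics/w10.png',(.4708,.0299,.2315),(.98406,.1778,0,0));d14=wcam('pics/w14.png',(.4653,.0251,.3023),(.4283,.9036,0,0))
print('A w10',px2w(d10,[(132.9,104.2)],.042),'A w14',px2w(d14,[(347.2,79.8)],.042))
# cup A now: print gray patch in an ortho view at z=.042, 3 mm steps
def ortho(d,c,n=14,st=.003,z=.042):
    g=cv2.GaussianBlur(cv2.cvtColor(d['color'],cv2.COLOR_BGR2GRAY),(0,0),1).astype(np.float32)
    k=np.arange(-n,n+1)*st;X,Y=np.meshgrid(c[0]-k,c[1]-k,indexing='ij')
    p=w2px(d,np.c_[X.ravel(),Y.ravel(),np.full(X.size,z)]).astype(np.float32).reshape(*X.shape,2)
    v=cv2.remap(g,p[...,0],p[...,1],1)
    print('\n'.join('%.3f '%x+''.join('%4d'%t for t in r) for x,r in zip(c[0]-k,v)));
ortho(dw,(.4925,.159))
dt=cam('top');print('B top');ortho(dt,(.401,.354),13)
E
```

```text
A w10 [[0.49229897 0.16026162 0.042     ]] A w14 [[0.49003832 0.16138061 0.042     ]]
0.534  230 229 219 162 209 231 232 233 228 138 105 105 105 104 106 105 105 106 105 105 105 105 106 106 107 106 105 104 105
0.531  229 229 219 157 208 232 233 233 229 155 106 105 105 105 106 105 106 106 105 106 105 104 105 105 106 105 105 105 105
0.528  229 229 220 159 209 234 233 233 220 154 108 106 106 106 106 106 106 106 106 105 105 105 105 106 107 105 106 105 105
0.525  228 229 217 156 213 234 225 190 133 110 106 105 105 106 106 107 106 106 106 105 105 106 106 105 105 106 105 105 105
0.522  228 229 217 152 209 229 165 110 106 106 106 105 105 105 106 105 105 106 106 106 105 105 106 105 105 106 105 106 106
0.519  229 229 219 163 202 176 113 106 107 113 127 108 102 102 102 103 103 105 105 106 106 106 106 106 106 106 106 106 106
0.516  229 229 219 157 150 108 105 113 146 190 181 111  97  98  96  96  97 101 103 105 105 105 106 106 106 105 105 105 105
0.513  229 228 218 142 120 106 118 174 212 216 190 114  98  98 100 100 100  95  97 103 105 105 106 105 106 105 104 104 102
0.510  228 229 216 128 104 119
[... 4963 characters left out ...]
01  72  56
0.377  197 197 195 184 160 133 116 101  85  77  80  88  94 102 111 119 126 133 141 149 161 174 177 158 118  80  58
0.374  197 197 197 195 183 161 136 111  93  83  80  79  79  81  87  98 112 128 144 159 175 189 191 175 136  94  63
0.371  196 196 197 197 194 184 164 140 120 106 101  99  99 102 108 120 136 151 164 177 188 195 195 186 158 114  77
0.368  195 195 196 197 197 196 189 176 160 147 143 144 145 146 151 159 169 177 185 191 196 197 196 192 176 142 103
0.365  194 194 196 197 197 197 197 193 187 183 184 185 185 182 183 187 190 193 196 198 198 197 196 196 189 170 143
0.362  194 194 196 197 197 197 196 196 196 196 198 199 198 196 195 196 196 197 198 198 198 197 197 197 195 189 176
```

Cup A is at about (0.491,0.1615) and B at about (0.397,0.357). Confirming B from directly above.

jog_arm(deltas="-0.47 0.98 -0.1 0 0 0;-0.47 0.98 -0.1 0 0 0;-0.47 0.98 -0.1 0 0 0;-0.47 0.98 -0.1 0 0 0;-0.47 0.98 -0.1 0 0 0;-0.47 0.98 -0.1 0 0 0;-0.47 0.98 -0.1 0 0 0;-0.47 0.98 -0.1 0 0 0;-0.47 0.98 -0.1 0 0 0;-0.47 0.98 -0.1 0 0 0;0 0 0 0 0 0;0 0 0 0 0 0;0 0 0 0 0 0")

```text
time: 60.18
eef_pos: [0.3987, 0.3534, 0.2613]
tcp_rot: [0.777, 0.629, 0.0, 0.0]
contact_force: [-0.8, -0.5, 0.2]
opening: 0.996
finger_force: 0.0
```

```bash
cat > ortho.py <<'E'
from ov import *
def ortho(d,c,n=13,st=.003,z=.042):
    g=cv2.GaussianBlur(cv2.cvtColor(d['color'],cv2.COLOR_BGR2GRAY),(0,0),1).astype(np.float32)
    k=np.arange(-n,n+1)*st;X,Y=np.meshgrid(c[0]-k,c[1]-k,indexing='ij')
    p=w2px(d,np.c_[X.ravel(),Y.ravel(),np.full(X.size,z)]).astype(np.float32).reshape(*X.shape,2)
    v=cv2.remap(g,p[...,0],p[...,1],1)
    print('\n'.join('%.3f '%x+''.join('%4d'%t for t in r) for x,r in zip(c[0]-k,v)));
E
python3 - <<'E'
from ortho import *
from cup import fit
d=cam('wrist','w18');print(get_state()['eef_pos']);ortho(d,(.397,.357))
fit(d,(.397,.357))
E
```

```text
[0.3986348  0.35340689 0.26125949]
0.436  195 195 196 196 196 196 196 196 195 192 186 114  86  87  86  86  86  86  90 128  96  86  86  85  86  86  85
0.433  195 195 196 196 195 196 196 191 157 117 116  89  86  86  85  87  86  86  97 171 139  87  85  85  86  86  86
0.430  194 194 195 195 195 191 166 125  91  85  86  86  86  85  85  86  86  86 125 188 177 110  86  86  86  85  85
0.427  195 194 194 194 186 132  98  87  85  84  86  86  86  85  86  85  87  90 150 195 197 163  95  85  87  85  85
0.424  194 195 194 190 132  86  85  86  87  97 115 131 139 114  85  85  86  96 166 196 196 191 128  89  86  86  85
0.421  195 195 194 164  92  85  85 103 143 167 167 163 118  90  78  81  83  86 133 193 196 196 185 134  92  86  87
0.418  195 195 186 107  86  88 121 174 178 174 157 130  89  80  81  81  77  79  95 169 195 196 197 186 138  91  86
0.415  194 196 179  93  88 130 177 165 140 134 123  95  80  76  77  81  83  80  78 111 181 195 196 197 188 133  99
0.412  195 194 168  93 115 180 162 138 166 190 193 181 155 117  89  79  80  84  79  80 147 194 196 196 196 192 179
0.409  194 193 133  94 161 159
[... 1501 characters left out ...]
88 149 120 112  84  83  97  92  92 116 168 193 196 196 196 196 195 196 195 196
0.367  195 194 194 194 194 195 196 196 196 186 162 147 137 139 161 185 196 195 195 194 195 195 195 195 196 196 197
0.364  195 194 194 194 194 195 196 195 195 195 195 194 196 197 197 196 195 194 195 194 194 195 196 196 195 196 195
0.361  194 194 194 193 195 195 195 196 195 195 194 194 193 195 196 194 194 194 196 195 195 195 195 195 195 195 195
0.358  195 194 194 193 196 194 195 195 195 195 194 194 193 194 196 194 193 193 196 195 195 195 194 194 195 194 194
 [[104.872, 0.396, 0.36, 0.029], [105.4488, 0.395, 0.36, 0.028], [105.5258, 0.395, 0.359, 0.028], [107.5279, 0.396, 0.36, 0.028], [108.114, 0.396, 0.359, 0.028]]
```

B is at (0.396,0.360) and A at (0.4905,0.1625), both measured by the same camera and yaw so biases cancel. Gripping A.

jog_arm(deltas="0.46 -0.955 -0.3 0 0 0;0.46 -0.955 -0.3 0 0 0;0.46 -0.955 -0.3 0 0 0;0.46 -0.955 -0.3 0 0 0;0.46 -0.955 -0.3 0 0 0;0.46 -0.955 -0.6 0 0 0;0.46 -0.955 -0.6 0 0 0;0.46 -0.955 -0.6 0 0 0;0.46 -0.955 -0.6 0 0 0;0.46 -0.955 -0.6 0 0 0;0 0 0 0 0 0;0 0 0 0 0 0;0 0 0 0 0 0")

```text
time: 61.85
eef_pos: [0.4903, 0.1635, 0.1718]
tcp_rot: [0.776, 0.63, 0.001, 0.0]
contact_force: [-0.9, 0.6, 0.4]
opening: 1.002
finger_force: 0.0
```

```bash
python3 - <<'E'
from cup import *
d=cam('wrist','w19');print(get_state()['eef_pos']);fit(d,(.491,.162),R=.01)
dt=cam('top');fit(dt,(.491,.162),R=.01,name='t')
E
```

```text
[0.49027626 0.16357162 0.17177745]
 [[55.2629, 0.491, 0.164, 0.028], [55.5298, 0.49, 0.163, 0.028], [57.508, 0.491, 0.162, 0.028], [57.8359, 0.49, 0.162, 0.028], [59.1177, 0.491, 0.163, 0.028]]
t [[79.6683, 0.486, 0.152, 0.028], [79.6968, 0.488, 0.153, 0.028], [79.8032, 0.487, 0.152, 0.028], [79.8992, 0.486, 0.153, 0.028], [80.2074, 0.487, 0.153, 0.028]]
```

jog_arm(deltas="0.03 -0.03 -0.8 0 0 0;0 0 -0.8 0 0 0;0 0 -0.8 0 0 0;0 0 -0.8 0 0 0;0 0 -0.8 0 0 0;0 0 -0.8 0 0 0;0 0 -0.8 0 0 0;0 0 -0.8 0 0 0;0 0 0 0 0 0;0 0 0 0 0 0")

```text
time: 63.2
eef_pos: [0.4912, 0.1624, 0.0434]
tcp_rot: [0.777, 0.63, 0.0, 0.0]
contact_force: [-0.9, 0.2, 1.0]
opening: 0.995
finger_force: 0.0
```

jog_arm(deltas="0 0 0 0 0 0;0 0 0 0 0 0;0 0 0 0 0 0;0 0 0 0 0 0;0 0 0 0 0 0;0 0 0 0 0 0", gripper=0, squeeze=35)

```text
time: 63.95
eef_pos: [0.4915, 0.1625, 0.0445]
tcp_rot: [0.777, 0.63, 0.001, 0.0]
contact_force: [-1.9, -0.5, 5.7]
opening: 0.685
finger_force: 36.9
```

jog_arm(deltas="0 0 0.15 0 0 0;0.1 0.45 0.05 0 0 0;0.1 0.45 0.1 0 0 0;0 0 0.6 0 0 0;0 0 0.8 0 0 0;0 0 0.8 0 0 0;0 0 0.8 0 0 0;0 0 0.8 0 0 0;0 0 0 0 0 0")

```text
time: 65.08
eef_pos: [0.4961, 0.1805, 0.1273]
tcp_rot: [0.777, 0.63, 0.002, 0.001]
contact_force: [0.4, -0.0, -0.7]
opening: 0.689
finger_force: 37.8
```

jog_arm(deltas="-0.5 0.9 0 0 0 0;-0.5 0.9 0 0 0 0;-0.5 0.9 0 0 0 0;-0.5 0.9 0 0 0 0;-0.5 0.9 0 0 0 0;-0.5 0.9 0 0 0 0;-0.5 0.9 0 0 0 0;-0.5 0.9 0 0 0 0;-0.5 0.9 0 0 0 0;-0.45 0.86 0 0 0 0;0 0 0 0 0 0;0 0 0 0 0 0;0 0 0 0 0 0")

```text
time: 66.7
eef_pos: [0.3961, 0.3591, 0.1251]
tcp_rot: [0.777, 0.63, -0.0, 0.0]
contact_force: [0.3, -0.1, -1.1]
opening: 0.685
finger_force: 37.8
```

```bash
python3 - <<'E'
from ortho import *
d=cam('wrist','w20');print(get_state()['eef_pos']);ortho(d,(.396,.360))
E
```

```text
[0.39618703 0.35904581 0.12509979]
0.435  217 218 219 219 136  98  97  99  98  97  98  99  98  98  98  98  98  97  98  98  98  96  97  98  88  28  19
0.432  218 219 219 219 133  98  98  98  97  97  98  98  99  98  98  98  98  97  97  98  98  98  98  95  92  94  96
0.429  218 218 219 205  98  97  99  97  97  98  99  97  97  97  97  99  99  98  98  97  96  91  89  94  94  87  84
0.426  218 217 219 204  97  98  99  98  97  98  97  98  97  97  97  98  97  98  94  89  88  93  93  92  92  95  95
0.423  218 219 217 203  98  97  98  98  97  97  96  93  95  94  94  98  96  91  85  90  96  93  91  87  87  88  88
0.420  219 219 217 176  98  97  97  96  95  95  92  91  92  87  86  88  85  85  91  97  87  86  87  85  84  86  88
0.417  219 219 194  99  98  98  93  93  92  90  85  88  88  89  92  87  85  94  95  85  84  85  87  86  84  86  87
0.414  219 219 194  97  98  92  94  90  84  84  86  85  88  86  87  84  86  98  90  90  93  95  94  90  85  87  88
0.411  220 218 139  99  95 143 101  89  99  98  95  94  92  87  85  85  95  97  96  94  96  97  98  99  92  88  88
0.408  219 218 108  98  95 188
[... 1339 characters left out ...]
04  97  91
0.372  218 218 218 218 218 219 218 215 123 127 157 107  95  97 166 157  85  93  96  98  96  95  93  95  98  98  89
0.369  219 218 218 218 218 219 219 218 219 199 126  88  86  95 107 215  93  86  87  90  92  89  88  88  88  93  94
0.366  219 218 217 217 217 218 219 218 218 218 217 210 208 189 103 174 159  85  86  86  86  84  86  88  88  89  89
0.363  218 218 217 217 218 217 219 218 219 218 217 217 217 217 165 112 215 100  85  84  83  85  87  88  88  88  86
0.360  218 217 217 218 218 217 218 219 218 217 217 217 217 218 218 167 171 157  91  83  84  86  88  86  89  86  87
0.357  219 217 218 218 218 217 216 218 217 217 217 216 218 217 218 218 181 205 138  91  93  89  88  87  89  85  87
```

jog_arm(deltas="0.02 0.02 -0.6 0 0 0;0 0 -0.6 0 0 0;0 0 -0.6 0 0 0;0 0 -0.5 0 0 0;0 0 -0.3 0 0 0;0 0 0 0 0 0;0 0 0 0 0 0")

```text
time: 67.62
eef_pos: [0.3965, 0.3602, 0.0735]
tcp_rot: [0.777, 0.63, 0.0, 0.0]
contact_force: [0.8, -0.5, -0.6]
opening: 0.686
finger_force: 37.8
```

jog_arm(deltas="0 0 -0.1 0 0 0;0 0 -0.1 0 0 0;0 0 -0.1 0 0 0;0 0 0 0 0 0")

```text
time: 68.12
eef_pos: [0.3962, 0.36, 0.0671]
tcp_rot: [0.777, 0.63, -0.0, -0.0]
contact_force: [-0.3, 0.6, -0.7]
opening: 0.686
finger_force: 37.8
```

jog_arm(deltas="0 0 -0.1 0 0 0;0 0 -0.1 0 0 0;0 0 0 0 0 0")

```text
time: 68.5
eef_pos: [0.3976, 0.3612, 0.0662]
tcp_rot: [0.777, 0.63, 0.001, -0.0]
contact_force: [-4.3, -1.4, 13.3]
opening: 0.683
finger_force: 38.8
```

Contact at 21.7 mm above B, inside the nested range (17–22). Releasing.

jog_arm(deltas="0 0 0.08 0 0 0;0 0 0 0 0 0;0 0 0 0 0 0;0 0 0 0 0 0;0 0 0 0 0 0;0 0 0 0 0 0", gripper=1)

```text
time: 69.25
eef_pos: [0.3962, 0.3599, 0.0646]
tcp_rot: [0.777, 0.63, -0.0, -0.0]
contact_force: [0.4, -0.4, -0.5]
opening: 0.997
finger_force: 0.0
```

jog_arm(deltas="0 0 0.5 0 0 0;0 0 0.9 0 0 0;0 0 0.9 0 0 0;0 0 0.9 0 0 0;0 0 0.9 0 0 0;0 0 0.9 0 0 0;0 0 0.9 0 0 0;0 0 0.9 0 0 0;0 0 0.9 0 0 0;0 0 0.9 0 0 0;0 0 0 0 0 0;0 0 0 0 0 0")

```text
time: 70.75
eef_pos: [0.3959, 0.3598, 0.2362]
tcp_rot: [0.777, 0.63, -0.001, -0.0]
contact_force: [-0.2, 0.3, -0.5]
opening: 1.003
finger_force: 0.0
```

```bash
python3 - <<'E'
from ortho import *
from cup import fit
d=cam('wrist','w21');print(get_state()['eef_pos'])
for z in(.056,.060,.062,.064,.068): fit(d,(.397,.360),z=z,R=.008,name=str(z))
ortho(d,(.397,.360),z=.062)
E
```

```text
[0.39574274 0.35969812 0.23571757]
0.056 [[93.6903, 0.395, 0.359, 0.029], [95.0736, 0.395, 0.358, 0.029], [95.12, 0.394, 0.357, 0.028], [96.0271, 0.393, 0.357, 0.028], [96.3089, 0.394, 0.358, 0.029]]
0.06 [[94.4626, 0.394, 0.36, 0.028], [94.6515, 0.395, 0.359, 0.029], [95.0503, 0.393, 0.358, 0.028], [95.7482, 0.394, 0.358, 0.028], [95.7616, 0.395, 0.36, 0.028]]
0.062 [[91.532, 0.396, 0.36, 0.028], [92.8911, 0.394, 0.358, 0.028], [93.2203, 0.395, 0.359, 0.029], [94.7644, 0.394, 0.36, 0.028], [97.7441, 0.395, 0.36, 0.028]]
0.064 [[91.4334, 0.395, 0.36, 0.029], [91.8137, 0.396, 0.361, 0.028], [92.1991, 0.396, 0.36, 0.028], [95.4305, 0.395, 0.36, 0.028], [95.8271, 0.395, 0.361, 0.028]]
0.068 [[89.507, 0.394, 0.361, 0.028], [90.0012, 0.396, 0.362, 0.028], [92.377, 0.395, 0.362, 0.028], [93.8544, 0.396, 0.361, 0.028], [96.2954, 0.395, 0.361, 0.028]]
0.436  195 196 197 198 199 198 194 173  92  87  88  87  88  87  86  87  88  87  87  87  85  86  87  87  87  87  87
0.433  197 198 198 198 198 191 148  95  86  86  88  86  87  87  86  87  87  87  87  87  87  87  87  88  87  87  86
0.430  197 197
[... 2160 characters left out ...]
97 198 197
0.373  198 196 196 196 197 196 196 175 105 102 114 116 117 126 138 102  83  77  83 124 187 197 197 197 197 198 199
0.370  198 196 196 196 196 198 197 198 181 127 101  94  79  79  79  80  81 103 161 196 197 198 197 198 197 197 198
0.367  197 196 196 195 196 196 198 197 197 194 181 150 130 119 117 141 168 190 197 197 197 198 197 197 197 197 198
0.364  197 197 195 196 196 196 197 196 198 196 195 193 197 198 195 195 197 196 197 197 196 197 197 196 197 196 197
0.361  196 196 195 197 196 195 197 197 197 196 196 196 196 197 196 195 196 197 196 196 196 196 197 197 197 197 198
0.358  197 196 196 197 197 196 196 196 195 196 196 196 196 197 197 196 197 197 197 196 196 196 196 197 198 197 197
```

The rim fit peaks at z = 0.062 with its centre at (0.395,0.360), so the cups are nested upright. Checking that the grey object at the back isn't a third cup, and that the lid and rod are undisturbed.

```bash
python3 - <<'E'
from ov import *
d=cam('top','top4')
d0=cv2.imread('pics/top0.png');g=cv2.cvtColor(d0,cv2.COLOR_BGR2GRAY)
print('shaker?',px2w(d,[(198,109)],.04))
print('\n'.join(''.join('%4d'%x for x in g[r,186:212:1]) for r in range(97,122,1)))
sc=cv2.cvtColor(cv2.imread('pics/scene0.png'),cv2.COLOR_BGR2GRAY)
print('scene');print('\n'.join(''.join('%4d'%x for x in sc[r,252:276]) for r in range(142,170,1)))
E
```

```text
shaker? [[0.70010036 0.15048556 0.04      ]]
 189 151  93 201 188 187 186 187 184 187 185 185 185 183 189 184 185 186 185 183 186 184 182 181 184 187
 186 150  94 201 189 189 189 186 184 188 184 185 191 187 189 187 187 186 179 183 192 182 185 183 188 187
 186 152  87 197 185 187 185 189 188 185 187 186 188 191 193 193 190 190 185 186 188 186 185 185 188 184
 187 153  90 198 187 184 188 187 192 187 190 193 196 163 168 164 198 194 188 184 186 183 189 182 186 186
 187 152  83 202 191 185 192 192 171 178 184 164 159  59  64  81 174 168 193 189 187 182 189 184 186 185
 186 151  88 196 193 192 173 155 105 117 136  58  73  78  80  75  63  90 202 195 186 183 186 188 186 185
 188 151  95 191 195 161 122  97 111 119 103  94  74  77  83  79  74  87 177 165 193 189 185 185 183 183
 191 153 100 196 167 101 131 133 155 138 147 136  98  80  82  85  75  76  63  87 200 191 187 184 187 182
 186 156  91 188 118 125 149 140 162 138 161 151 132  98  84  77  87  80  76  90 198 186 182 187 182 187
 187 164  90 177 100 151 149 156 154 151 150 152 141 110  95  61  80  83  73  94 204 192 183 187 188 191
 190 
[... 3591 characters left out ...]
2 242 243 243 242 243
 244 244 243 243 241 226 164 112 101 100  95  92  88  84  79  75 101 197 216 217 238 242 242 243
 244 243 241 233 227 225 176 111  92  91  88  86  82  78  78  75 104 109 107 106 197 238 243 242
 243 240 232 215 225 241 214 128  91  90  86  84  81  77  77  82 105 108 105 107 176 236 243 242
 232 226 230 235 241 243 231 153  97  88  85  82  80  77  84 101 108 107 107 176 235 242 242 242
 223 226 239 243 243 243 238 171 115 103  96  94  94  96 105 113 110 106 178 235 242 242 242 242
 240 243 242 243 243 242 242 220 196 185 135 112 112 116 115 181 196 196 236 242 243 242 242 242
 243 242 242 243 242 243 243 243 239 236 214 199 198 198 197 236 243 243 243 243 242 243 242 242
```

It is a narrow capped shaker, not a cup. A last check on the lid, knob and rod, then hand in.

```bash
python3 - <<'E'
from ov import *
d=cam('top');g=cv2.cvtColor(d['color'],cv2.COLOR_BGR2GRAY)
for n,p in(('knob',(.463,.025,.113)),('rodtop',(.53,-.388,.169))):
    u,v=w2px(d,[p])[0].astype(int);print(n,u,v);print('\n'.join(''.join('%4d'%x for x in g[r,u-10:u+11]) for r in range(v-8,v+9,2)))
for i in range(4):
    q=w2px(d,circ((.463,.025),.0,.0))
print(get_state()['contact_force'],get_state()['time'])
ctrl.sign_off()
E
```

```text
knob 241 185
 153 154 153 149 154 149 152 150 154 154 156 139 155 153 149 148 149 151 149 149 156
 149 151 150 151 155 154 158 164 153  54  57  62  61  69 150 145 155 151 150 147 151
 152 152 157 154 153 160 155  49  25  17  22  14  25  41  65  71 170 155 156 156 154
 155 158 160 156 166 158  21  33  40  41  46  47  41  36   0  69 170 163 154 156 153
 154 154 156 156 157 132  11  37  41  42  45  44  46  46  24  41 177 158 157 151 153
 156 162 160 161 167 176  29  36  40  49  54  41  43  35  36 150 171 166 165 162 162
 161 169 166 171 171 179 180 112  57  25  29  29  40  84 145 175 169 163 159 161 162
 164 162 167 163 166 166 168 176 180 188 193 190 187 181 176 174 173 161 166 167 169
 166 167 169 168 167 174 171 174 177 174 172 170 175 170 177 178 180 173 174 176 173
rodtop 391 154
  81  65 194 195 192 192 204 153  54  24  30  38  33  18  24  21   8  24  20  17  10
  84  69 198 200 188 188 201 154  52  31  35  33  33  25   1  19  23  23  16  15  19
  38  49 134  63 172 196 203 196  70  20  25  26  28   8   2  14  22  17  19  15  21
  22  18  25  10  38  34 127 175  74 108 121 144 135 104  37  16  17  20  22  21  14
  12  24  26  28  51  48  47  66 111 145 146 144 135 148  78  19  20  16   4  16   9
  40  49  54  52  53  58  54  71  86 140 149 145 145 132  55  18  13  13  19   8   2
  57  57  64  67  69  73  70  78  82 100  85  85  55  23   8   1  20  16  17  16   7
  72  72  76  79  79  70  43  56  58  56  47  32  35  32  18  15  27  12  17  11  19
  72  82  78  48  24  21  27  60  52  59  26  33  32  27  13  15  26  16  31  19   7
[-0.31146308  0.51138898 -0.21283312] 70.9
the job is handed in; nothing more can be done
```

The job is handed in at 70.9 s. The nuts are mixed across the handle line, the rod is back in its block, the lid is seated with its holes at the pouring lip, and the two cups are nested upright (one had been knocked aside during the run). The square tin was left untouched. That every nut was shifted is inferred from tracking positions, since the nuts are not marked individually.

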